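# Cover the washed topping pots at the food stall

## Task

The stall's washed steel pots and pans and their lids stand mixed up on the blue counter. Cover each of the four with its own lid, matching shape and size, and set every lid down without dropping it so that it sits flat and fully home on the rim. Leave the spare round lid, which fits none of them, where it lies.

Things in the scene. Friction and masses are not known exactly. Their poses are not given: they have to be found in the camera images.
- pot_round_large: Large round open steel pot, rim 130 mm across outside, mouth 116 mm, 65 mm tall, 300 g. Loose, empty, standing upright with the mouth up. Origin: centre of its underside, z up.
- pot_round_small: Small round open steel pot, rim 90 mm across outside, mouth 76 mm, 55 mm tall, 200 g. Loose, empty, standing upright with the mouth up. Origin: centre of its underside, z up.
- pan_long: Long rectangular open steel pan, mouth 140 mm along its own y by 84 mm along its own x, rim 154 by 98 mm outside, 60 mm tall, 300 g. Loose, empty, standing upright with the mouth up. Origin: centre of its underside, z up.
- pan_square: Square open steel pan, mouth 92 by 92 mm, sides along its own x and y, rim 106 mm outside, 60 mm tall, 250 g. Loose, empty, standing upright with the mouth up. Origin: centre of its underside, z up.
- lid_round_large: Round steel lid 134 mm across, of the large round pot, with a black round knob, 24 mm across, 15.5 to 42.5 mm above the origin. Plate top 10.5 mm up. It lies on a 6 mm deep step, 8 mm smaller all round than the pot's mouth; on its pot the step hangs in the mouth and the flange, 6 mm up, lies on the rim. Origin: centre of the step's underside. About 160 g.
- lid_round_small: Round steel lid 94 mm across, of the small round pot, with a black round knob, 24 mm across, 15.5 to 42.5 mm above the origin. Plate top 10.5 mm up. It lies on a 6 mm deep step, 8 mm smaller all round than the pot's mouth; on its pot the step hangs in the mouth and the flange, 6 mm up, lies on the rim. Origin: centre of the step's underside. About 90 g.
- lid_long: Rectangular steel lid, 158 mm along its own y by 102 mm along its own x, of the long pan, with a black grip bar, 64 mm long along its x, 12 mm thick along its y, 22.5 to 42.5 mm above the origin. Plate top 10.5 mm up. It lies on a 6 mm deep step, 8 mm smaller all round than the pot's mouth; on its pot the step hangs in the mouth and the flange, 6 mm up, lies on the rim. Origin: centre of the step's underside. About 160 g.
- lid_square: Square steel lid, 110 by 110 mm, sides along its own x and y, of the square pan, with a black grip bar, 64 mm long along its x, 12 mm thick along its y, 22.5 to 42.5 mm above the origin. Plate top 10.5 mm up. It lies on a 6 mm deep step, 8 mm smaller all round than the pot's mouth; on its pot the step hangs in the mouth and the flange, 6 mm up, lies on the rim. Origin: centre of the step's underside. About 130 g.
- lid_round_spare: Spare round steel lid 114 mm across (between the two other round lids in size) that fits none of the pots, with the same kind of knob. Lies among the others and stays where it is. Origin: centre of its underside, z up.
Not all that is in view belongs to the job. Leave any orange look-alike of the lid_long alone. What is shaped like the lid_round_large but red is not meant.

How it is judged:
By the outcome, as a careful person would: the job done as asked, in the order asked, and still so for the second after the job is handed in, with the robot touching nothing.
It also fails if it takes over 104 s, if anything falls off the work surface, if the arm or the gripper's body presses on something with over 40 N, if the wrist force passes 120 N, or if a joint passes its speed limit or range.

## Robot

A 6-joint arm with a two-finger parallel gripper is mounted at the origin on the work surface. World frame = base frame: x ahead of the robot, y to its left, z up, the work surface at z = 0. Lengths are in m, angles in rad, forces in N, time in s.
With the tool pointing down it reaches from about 0.325 to 0.9 m from the base axis. Payload 3.5 kg.
Tool frame: the origin (TCP) lies at the very end of the fingers, on their centre line; the grasp point (between the pads) lies 19 mm behind it; y points along the fingers, x is the direction in which the jaws open and shut, and the axes are right-handed (so a half turn about y gives the same grasp; the last joint's range is limited). The gripper opens to 85 mm and grips with 20 to 120 N. Pads are 22 mm wide; open, the fingers measure 114 mm over their backs; the gripper's body (76 mm by 85 mm) begins 54 mm behind the grasp point. The pads swing forward as they close: fully open they stand 13 mm farther back than shut.
Start: joints at [-1.354, 0.276, -0.026, 1.268, 0, 1.467], TCP at [0.196, -0.593, 0.211] pointing down, gripper open.
Joint ranges: [-3.12, 3.12], [-0.85, 1.88], [-1.08, 1.24], [-1.95, 2.15], [-1.57, 1.53], [-3.14, 3.14]. Speed limits (rad/s): [2.57, 2.57, 3.14, 3.14, 3.14, 3.14].

## Interface

Orientations are given as a unit quaternion [w, x, y, z].
In Python, from station import r gives the robot as it stands. The module is installed in compiled form; this text tells all that it offers.
- The arm moves only by the shell command python3 -m inch 'ROWS' [OPENING]. ROWS is JSON, a list of rows, each an object of numbers: "x", "y", "z": the shift along the tool's x, y, z in m; "yaw": the turn about the tool's y in rad. In form: [{"x": .., "y": .., "z": .., "yaw": ..}, ...]. A call has 1 to 10 rows; each row shifts and turns the pose as measured when the row begins, along the tool's axes as they then stand; what a row does not reach is not made up. A row lasts 1/10 s, in which the tool goes at most 50 mm and 8.59 degrees, less where a joint would pass 70% of its speed; a pose out of reach is approached as far as the arm can. A call with a gripper value outside its range is refused whole. OPENING is the closure in counts, from 0 (fully open) to 255 (shut), set as the call begins (- or left out, the last holds). The fingers move at their own pace and stop on an object; the grip force is fixed at half the most. Time passes only in rows, so rows that do not move let the fingers close. It gives the time, the measured TCP pose, the force and the opening at its end, in the units of the state.
- r.read_state(): the state, without advancing time (a new reading comes with each control period).
- r.snapshot(name): name is "scene" or "top"; returns (picture, depth): 480x640x3 uint8, red, green, blue; 480x640 float32, m along the optical axis (not along the pixel's ray), 0 where there is no reading.
- r.get_calibration(name): a dict with "fx", "fy", "cx", "cy" (pixels), "R" (3x3) and "t" (3): a world point X has camera coordinates R X + t. Camera axes: x right, y down, z forward; pixel columns grow to the right and rows downward; lengths in m; the calibration is good to about 2 mm. A picture is of the moment at which its call begins. get_calibration takes no time and is no camera call.
- r.sign_off(): hands the job in, once; it reports no verdict.
The state is a dict: "clock": time; "q": joint angles; "joint_velocities": joint speeds; "effort": joint torques, N m; "eef_pos": TCP position; "ee_rot": TCP orientation; "contact_force": force on the tool from outside, world axes, zero at the start; "moment": the same for the moment, N m; "gripper_width": opening from 0.0 (shut) to 1.0 (fully open).
Only numpy, scipy, OpenCV 4.12 (cv2) and the standard library are available. Lean on these libraries where they do the work, as an engineer would, in place of code of your own. Each camera call takes 0.05 s, during which the arm holds its last target.

## Working session

There is one attempt and no reset: what is moved stays moved. The work goes in short steps, Python scripts to look and compute and a shell command to move; the robot and the scene stay as the last step left them, time stands still between calls to the robot, and variables do not carry over. Pictures are saved under pics/ and viewed, and the job is handed in when it is done.

```bash
mkdir -p pics; python3 - <<'E'
from station import r
import cv2,numpy as np
s=r.read_state(); print(s)
for n in("scene","top"):
    p,d=r.snapshot(n); cv2.imwrite(f"pics/{n}0.png",p[:,:,::-1]); np.savez(f"{n}0.npz",p=p,d=d)
    print(n,r.get_calibration(n))
E
```

```text
{'clock': 0.0, 'q': array([-1.35442351e+00,  2.77162796e-01, -2.79107552e-02,  1.26800545e+00,
       -5.20988566e-06,  1.46739289e+00]), 'joint_velocities': array([ 0.00095219,  0.00055587, -0.0002406 ,  0.00146058, -0.00050572,
       -0.00030487]), 'effort': array([ 3.79861365e-05, -4.45506191e+01,  2.95204890e+01,  1.63213781e-02,
       -9.47224976e-05, -1.61572366e-06]), 'eef_pos': array([ 0.19627662, -0.59249389,  0.20932719]), 'ee_rot': array([ 0.57376222, -0.57268989,  0.4146216 , -0.4134152 ]), 'contact_force': array([ 0.06871735,  0.11604636, -1.27649256]), 'moment': array([-0.0239157 ,  0.00096526,  0.03379634]), 'gripper_width': 1.0022081031859675}
scene {'fx': 521.7480733395317, 'fy': 521.7480733395317, 'cx': 330.6409055784917, 'cy': 239.60536581801694, 'R': array([[-0.84074744,  0.54141465, -0.00373119],
       [ 0.32561221,  0.50010405, -0.80241674],
       [-0.43257419, -0.67584474, -0.59675242]]), 't': array([ 0.35980344, -0.11621154,  1.58032944])}
top {'fx': 538.7430404591055, 'fy': 538.7430404591055, 'cx': 325.9534695432805, 'cy': 239.43984348954388, 'R': array([[-0.00939807, -0.99961331, -0.02617082],
       [-0.98393182,  0.01391089, -0.17800185],
       [ 0.17829708,  0.02407743, -0.98368208]]), 't': array([0.05701404, 0.43344435, 1.49524228])}
```

View pics/top0.png

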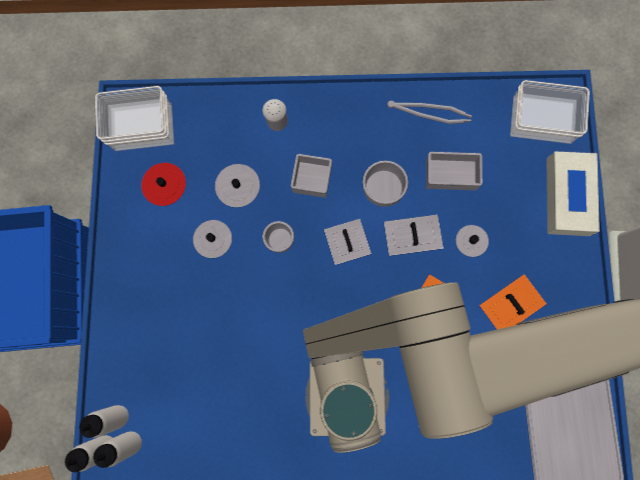

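View pics/scene0.png

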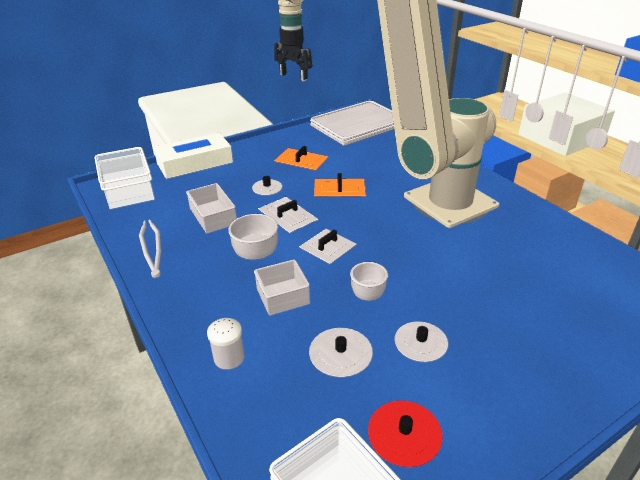

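The top view shows:

| Object | Pixel (u, v) |
|---|---|
| Large lid | (237,185) |
| Spare lid | (212,239) |
| Small lid | (472,240) |
| Square lid | (348,241) |
| Long lid | (413,235) |
| Square pan | (312,175) |
| Large pot | (385,183) |
| Long pan | (455,170) |
| Small pot | (278,237) |

There are also red and orange decoys, which I'll leave alone. Next I'll measure positions from the depth in both views.

```bash
cat > h.py <<'E'
import numpy as np,cv2
from station import r
def cloud(n,d):
    c=r.get_calibration(n); v,u=np.mgrid[0:480,0:640]
    P=np.stack([(u-c['cx'])/c['fx']*d,(v-c['cy'])/c['fy']*d,d],-1)
    return (P-c['t'])@c['R']
def proj(n,X):
    c=r.get_calibration(n); q=np.asarray(X)@c['R'].T+c['t']
    return q[...,0]/q[...,2]*c['fx']+c['cx'], q[...,1]/q[...,2]*c['fy']+c['cy']
OBJ=dict(lid_rl=(237,185),spare=(212,239),lid_rs=(472,240),lid_sq=(348,241),lid_long=(413,235),pan_sq=(312,175),pot_rl=(385,183),pan_long=(455,170),pot_rs=(278,237))
E
python3 - <<'E'
from h import *
T=np.load('top0.npz');S=np.load('scene0.npz')
Pt=cloud('top',T['d']);Ps=cloud('scene',S['d'])
def m(p):
    h=cv2.cvtColor(p,cv2.COLOR_RGB2HSV); return (h[...,1]<70)|(h[...,2]<60)
mt=m(T['p'])&(T['d']>0); ms=m(S['p'])&(S['d']>0)
bl=~m(T['p'])&(T['d']>0)
n,lab=cv2.connectedComponents(mt.astype(np.uint8))
for k,(u,v) in OBJ.items():
    # component near
    w=lab[v-18:v+19,u-18:u+19]; ids=np.bincount(w[w>0]).argmax()
    M=lab==ids; X=Pt[M]
    z=X[:,2]
    top=np.percentile(z,95)
    # scene points within 0.1 of the centre
    c=np.median(X[:,:2],0)
    Y=Ps[ms]; Y=Y[(np.hypot(*(Y[:,:2]-c).T)<0.09)&(Y[:,2]>0.004)]
    print(k,M.sum(),'med',c.round(4),'z pct',np.percentile(z,[5,50,95,99]).round(4),'scene z',np.percentile(Y[:,2],[5,50,95,99]).round(4),len(Y))
    # plane of flange/rim
    if 'lid' in k or k=='spare': sel=(z>0.003)&(z<0.017)
    else: sel=z>np.percentile(z,97)-0.006
    (cx,cy),(a,b),ang=cv2.minAreaRect((X[sel][:,:2]*1000).astype(np.float32))
    print('   rect',round(cx,1),round(cy,1),'size',round(a,1),round(b,1),'ang',round(ang,1),'zmed',X[sel][:,2].mean().round(4))
g=Pt[bl]; g=g[(abs(g[:,1])<.4)&(g[:,0]>.5)&(g[:,0]<.8)]; print('table z',np.median(g[:,2]),g[:,2].std())
E
```

```text
lid_rl 1516 med [0.6056 0.3147] z pct [0.0027 0.0092 0.0175 0.0433] scene z [0.0068 0.0097 0.0279 0.0434] 2446
   rect 609.4 316.8 size 131.3 132.0 ang 1.9 zmed 0.0092
spare 1161 med [0.4451 0.3839] z pct [0.0023 0.0089 0.033  0.044 ] scene z [0.0068 0.0098 0.0379 0.0436] 1669
   rect 446.9 386.7 size 110.6 110.4 ang 44.8 zmed 0.0091
lid_rs 825 med [ 0.429  -0.3661] z pct [0.0028 0.0093 0.0388 0.0453] scene z [0.0068 0.0102 0.0399 0.0452] 402
   rect 431.1 -368.0 size 90.3 92.9 ang 85.8 zmed 0.0091
lid_sq 1417 med [ 0.4321 -0.008 ] z pct [0.0027 0.0092 0.0388 0.0445] scene z [0.0068 0.0102 0.0407 0.0444] 1049
   rect 433.8 -8.8 size 110.0 111.3 ang 16.2 zmed 0.0092
lid_long 1881 med [ 0.4491 -0.1973] z pct [0.0028 0.0093 0.0356 0.0449] scene z [0.0068 0.0104 0.0397 0.0433] 1067
   rect 450.4 -200.1 size 102.2 159.9 ang 6.6 zmed 0.0093
pan_sq 1412 med [0.6348 0.0955] z pct [-0.0015  0.0081  0.061   0.0647] scene z [0.0049 0.0344 0.0606 0.0621] 2003
   rect 625.3 93.5 size 104.2 106.0 ang 80.1 zmed 0.0599
pot_rl 1625 med [ 0.6066 -0.1219] z pct [-0.0014  0.0071  0.0661  0.0692] scene z [0.0062 0.0387 0.0651 0.0667] 1752
   rect 594.0 -118.5 size 125.2 125.3 ang 88.6 zmed 0.0652
pan_long 2013 med [ 0.6407 -0.3254] z pct [-0.001   0.0092  0.0613  0.0648] scene z [0.0054 0.0354 0.0604 0.0623] 1414
   rect 631.6 -318.5 size 152.8 98.5 ang 87.5 zmed 0.0602
pot_rs 768 med [0.45   0.1919] z pct [-0.0018  0.0092  0.0568  0.0596] scene z [0.0073 0.035  0.0558 0.0577] 1131
   rect 442.0 188.7 size 86.4 84.1 ang 44.0 zmed 0.0555
table z -0.0006629362709372177 0.004551551103146072
```

```bash
cat >> h.py <<'E'
C0=dict(lid_rl=(.609,.317),spare=(.447,.387),lid_rs=(.431,-.368),lid_sq=(.434,-.009),lid_long=(.450,-.200),pan_sq=(.625,.0935),pot_rl=(.594,-.1185),pan_long=(.6316,-.3185),pot_rs=(.442,.1887))
R0=dict(lid_rl=.067,spare=.057,lid_rs=.047,lid_sq=.080,lid_long=.096,pan_sq=.077,pot_rl=.065,pan_long=.093,pot_rs=.045)
H0=dict(pan_sq=.06,pot_rl=.065,pan_long=.06,pot_rs=.055)
def measure(Pt,k,c=None,zoff=0,verbose=True):
    """rect of plate/rim (mm), handle centre from a cloud of non-blue points"""
    c=np.array(C0[k] if c is None else c)
    X=Pt[np.hypot(*(Pt[:,:2]-c).T)<R0[k]+.012]; z=X[:,2]-zoff
    if k in H0: sel=(z>H0[k]-.005)&(z<H0[k]+.005)
    else: sel=(z>.005)&(z<.017)
    (cx,cy),(a,b),g=cv2.minAreaRect((X[sel][:,:2]*1000).astype(np.float32))
    out=f'{k:9s} rect {cx:.1f} {cy:.1f} size {a:.0f} {b:.0f} ang {g:.1f} z {np.median(X[sel][:,2])*1000:.1f}'
    if k not in H0:
        q=X[(z>.034)&(z<.06)]
        if len(q)>5:
            (hx,hy),(a,b),g=cv2.minAreaRect((q[:,:2]*1000).astype(np.float32))
            out+=f' | handle {hx:.1f} {hy:.1f} size {a:.0f} {b:.0f} ang {g:.1f} ztop {np.percentile(q[:,2],90)*1000:.1f} n{len(q)}'
    print(out)
def nonblue(p):
    h=cv2.cvtColor(p,cv2.COLOR_RGB2HSV); return (h[...,1]<70)|(h[...,2]<60)
E
python3 - <<'E'
from h import *
for n in('top','scene'):
    T=np.load(n+'0.npz'); P=cloud(n,T['d'])[nonblue(T['p'])&(T['d']>0)]
    print(n)
    for k in C0: measure(P,k)
E
```

```text
top
lid_rl    rect 608.2 315.9 size 129 131 ang 78.9 z 9.5 | handle 606.0 316.5 size 22 23 ang 82.5 ztop 45.2 n54
spare     rect 446.9 386.7 size 111 110 ang 44.8 z 9.5 | handle 447.1 387.3 size 23 23 ang 41.8 ztop 45.3 n58
lid_rs    rect 430.5 -367.7 size 90 92 ang 85.8 z 9.4 | handle 430.7 -366.4 size 22 23 ang 54.5 ztop 45.7 n61
lid_sq    rect 433.6 -7.9 size 110 109 ang 16.4 z 9.5 | handle 433.3 -7.0 size 63 12 ang 17.0 ztop 45.5 n94
lid_long  rect 450.4 -199.7 size 102 160 ang 7.2 z 9.5 | handle 483.4 -181.6 size 136 31 ang 27.7 ztop 46.5 n108
pan_sq    rect 625.3 93.5 size 104 106 ang 80.1 z 58.9
pot_rl    rect 594.3 -118.5 size 125 126 ang 88.7 z 64.6
pan_long  rect 632.5 -318.6 size 153 99 ang 87.6 z 59.1
pot_rs    rect 442.8 187.9 size 86 86 ang 44.0 z 54.2
scene
lid_rl    rect 608.1 318.0 size 132 133 ang 62.1 z 9.5 | handle 609.4 318.5 size 23 22 ang 3.0 ztop 44.3 n99
spare     rect 447.7 387.8 size 112 112 ang 69.0 z 9.6 | handle 448.3 387.5 size 23 21 ang 48.9 ztop 44.3 n97
lid_rs    rect 431.6 -364.4 size 95 93 ang 77.3 z 9.8 | handle 432.7 -362.1 size 31 18 ang 38.6 ztop 45.6 n33
lid_sq    rect 433.4 -7.0 size 115 112 ang 17.0 z 9.8 | handle 436.4 -6.5 size 67 16 ang 15.0 ztop 44.4 n102
lid_long  rect 474.4 -194.9 size 155 164 ang 7.2 z 9.9 | handle 485.5 -180.2 size 134 33 ang 27.8 ztop 49.3 n120
pan_sq    rect 626.0 94.9 size 107 106 ang 79.9 z 59.2
pot_rl    rect 594.5 -116.8 size 129 128 ang 85.2 z 63.9
pan_long  rect 633.7 -317.4 size 159 97 ang 86.8 z 59.3
pot_rs    rect 444.2 189.5 size 86 87 ang 61.3 z 54.3
```

```bash
cat >> h.py <<'E'
from scipy.spatial.transform import Rotation as Rn
def plan(x=None,y=None,z=None,head=None):
    s=r.read_state(); w,a,b,c=s['ee_rot']; R=Rn.from_quat([a,b,c,w]).as_matrix(); p=s['eef_pos']
    h=np.degrees(np.arctan2(R[1,0],R[0,0]))
    g=np.array([x if x is not None else p[0],y if y is not None else p[1],z if z is not None else p[2]])
    d=g-p; l=R.T@d
    print('t',round(s['clock'],2),'p',p.round(4),'head',round(h,1),'toolY',R[:,1].round(3),'F',s['contact_force'].round(1),'w',round(s['gripper_width'],3),'q6',s['q'][[0,5]].round(2))
    print('now: shift tool x,y,z mm',(l*1000).round(1))
    if head is not None:
        dh=(head-h+90)%180-90; yw=-dh  # tool y points down: +yaw lowers heading
        h2=np.radians(h+dh); X=np.array([np.cos(h2),np.sin(h2),0]);Y=np.array([0,0,-1.]);Z=np.cross(X,Y)
        print('yaw',np.radians(yw).round(3),'deg',round(yw,1),'; after yaw shift',(np.array([X@d,Y@d,Z@d])*1000).round(1))
E
python3 -c "
from h import *
plan(.431,-.366,.10,0)"
```

```text
t 0.1 p [ 0.1963 -0.5926  0.2095] head -71.7 toolY [-0.     0.002 -1.   ] F [-0.6  0.2  0.1] w 1.0 q6 [-1.35  1.47]
now: shift tool x,y,z mm [-141.1  109.8  294. ]
yaw -1.251 deg -71.7 ; after yaw shift [234.7 109.5 226.6]
```

```bash
python3 -m inch '[{"x":-0.018,"y":0.014,"z":0.037},{"x":-0.018,"y":0.014,"z":0.037},{"x":-0.018,"y":0.014,"z":0.037},{"x":-0.018,"y":0.014,"z":0.037},{"x":-0.018,"y":0.014,"z":0.037},{"x":-0.018,"y":0.014,"z":0.037},{"x":-0.018,"y":0.014,"z":0.037},{"x":-0.015,"y":0.012,"z":0.035}]' 0; python3 -c "
from h import *
plan(.431,-.366,.024,-71)"
```

```text
t 0.1 p [ 0.1963 -0.5926  0.2095] head -71.7 toolY [-0.     0.002 -1.   ] F [-0.6  0.2  0.1] w 1.0 q6 [-1.35  1.47]
now: shift tool x,y,z mm [-140.9  185.8  294. ]
yaw -0.012 deg -0.7 ; after yaw shift [-137.8  185.5  295.7]schema error: expected keys x, y, z, yaw
```

```bash
python3 -m inch '[{"x":-0.018,"y":0.014,"z":0.037,"yaw":0},{"x":-0.018,"y":0.014,"z":0.037,"yaw":0},{"x":-0.018,"y":0.014,"z":0.037,"yaw":0},{"x":-0.018,"y":0.014,"z":0.037,"yaw":0},{"x":-0.018,"y":0.014,"z":0.037,"yaw":0},{"x":-0.018,"y":0.014,"z":0.037,"yaw":0},{"x":-0.018,"y":0.014,"z":0.037,"yaw":0},{"x":-0.015,"y":0.012,"z":0.035,"yaw":0}]' 0; python3 -c "
from h import *
plan(.431,-.366,.024,-71)"
```

```text
clock: 0.9
eef_pos: [0.435, -0.3634, 0.0936]
ee_rot: [-0.57, 0.572, -0.418, 0.417]
contact_force: [0.3, 0.1, -0.3]
gripper_width: 0.996
t 0.9 p [ 0.435  -0.3634  0.0936] head -72.3 toolY [-0.002 -0.001 -1.   ] F [ 0.3  0.1 -0.3] w 0.996 q6 [-0.81  2.02]
now: shift tool x,y,z mm [ 1.2 69.6 -4.5]
yaw -0.023 deg -1.3 ; after yaw shift [ 1.1 69.6 -4.6]
```

```bash
python3 -m inch '[{"x":0.001,"y":0.025,"z":-0.0045,"yaw":0},{"x":0,"y":0.025,"z":0,"yaw":0},{"x":0,"y":0.018,"z":0,"yaw":0},{"x":0,"y":0.006,"z":0,"yaw":0}]'; python3 -c "
from h import *
plan(.431,-.366,.019,-71)"
```

```text
clock: 1.3
eef_pos: [0.4341, -0.3589, 0.0149]
ee_rot: [0.573, -0.573, 0.416, -0.413]
contact_force: [-0.3, 1.1, 0.6]
gripper_width: 0.995
t 1.3 p [ 0.4341 -0.3589  0.0149] head -71.7 toolY [-0.003  0.003 -1.   ] F [-0.3  1.1  0.6] w 0.995 q6 [-0.81  2.02]
now: shift tool x,y,z mm [ 5.8 -4.1 -5.2]
yaw -0.012 deg -0.7 ; after yaw shift [ 5.7 -4.1 -5.2]
```

```bash
python3 -m inch '[{"x":0,"y":0,"z":0,"yaw":0},{"x":0,"y":0,"z":0,"yaw":0},{"x":0,"y":0,"z":0,"yaw":0},{"x":0,"y":0,"z":0,"yaw":0},{"x":0,"y":0,"z":0,"yaw":0},{"x":0,"y":0,"z":0,"yaw":0},{"x":0,"y":0,"z":0,"yaw":0},{"x":0,"y":0,"z":0,"yaw":0}]' 255; python3 -c "
from h import *
plan(.431,-.366,.18,-71)"
```

```text
clock: 2.1
eef_pos: [0.435, -0.361, 0.0178]
ee_rot: [-0.573, 0.573, -0.415, 0.414]
contact_force: [0.5, -0.2, -0.9]
gripper_width: 0.233
t 2.1 p [ 0.435  -0.361   0.0178] head -71.8 toolY [-0.001 -0.    -1.   ] F [ 0.5 -0.2 -0.9] w 0.233 q6 [-0.81  2.02]
now: shift tool x,y,z mm [   3.5 -162.2   -5.4]
yaw -0.013 deg -0.8 ; after yaw shift [   3.4 -162.2   -5.4]
```

```bash
python3 -m inch '[{"x":0,"y":-0.01,"z":0,"yaw":0},{"x":0,"y":-0.03,"z":0,"yaw":0},{"x":0,"y":-0.045,"z":0,"yaw":0},{"x":0,"y":-0.045,"z":0,"yaw":0},{"x":0,"y":-0.03,"z":0,"yaw":0}]'; python3 - <<'E'
from h import *
plan(.4435,.1887,.18,0)
for n in('top','scene'):
    p,d=r.snapshot(n); cv2.imwrite(f"pics/{n}1.png",p[:,:,::-1]); np.savez(f"{n}1.npz",p=p,d=d)
    c=r.read_state()['eef_pos']
    P=cloud(n,d)[(d>0)]
    q=P[(np.hypot(*(P[:,:2]-c[:2]).T)<.07)&(P[:,2]>c[2]-.025)&(P[:,2]<c[2]-.002)]
    print(n,len(q), cv2.minEnclosingCircle((q[:,:2]*1000).astype(np.float32)) if len(q)>5 else '', np.percentile(q[:,2],[5,50,95]) if len(q) else '')
E
```

```text
clock: 2.6
eef_pos: [0.4306, -0.3563, 0.178]
ee_rot: [0.574, -0.572, 0.42, -0.409]
contact_force: [0.2, -0.5, -2.2]
gripper_width: 0.234
t 2.6 p [ 0.4306 -0.3563  0.178 ] head -71.8 toolY [-0.012  0.012 -1.   ] F [ 0.2 -0.5 -2.2] w 0.234 q6 [-0.81  2.02]
now: shift tool x,y,z mm [-513.6    4.3  182.7]
yaw -1.253 deg -71.8 ; after yaw shift [ 12.9  -2.  545. ]
top 0  
scene 297 ((428.05548095703125, -358.73388671875), 49.86615753173828) [0.17340778 0.17580484 0.17819083]
```

View pics/scene1.png

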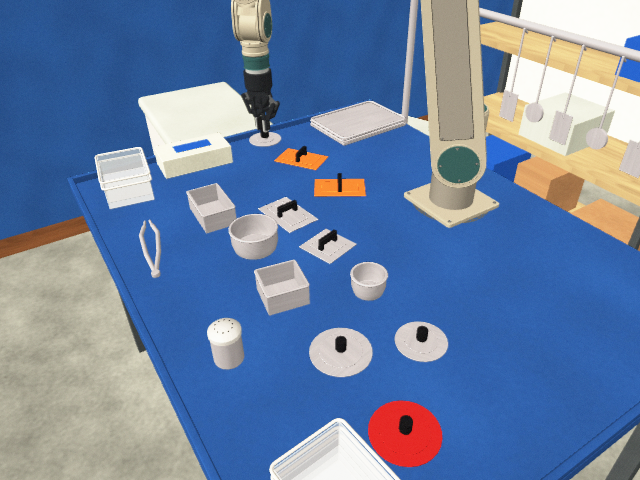

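```bash
python3 -m inch '[{"x":-0.043,"y":0,"z":0.015,"yaw":0},{"x":-0.043,"y":0,"z":0.015,"yaw":0},{"x":-0.043,"y":0,"z":0.015,"yaw":0},{"x":-0.043,"y":0,"z":0.015,"yaw":0},{"x":-0.043,"y":0,"z":0.015,"yaw":0},{"x":-0.043,"y":0,"z":0.015,"yaw":0},{"x":-0.043,"y":0,"z":0.015,"yaw":0},{"x":-0.043,"y":0,"z":0.015,"yaw":0},{"x":-0.043,"y":0,"z":0.015,"yaw":0},{"x":-0.043,"y":0,"z":0.015,"yaw":0}]'; python3 -c "
from h import *
plan(.4435,.1887,.13,-72)"
```

```text
clock: 3.7
eef_pos: [0.438, 0.1073, 0.1779]
ee_rot: [-0.569, 0.571, -0.422, 0.414]
contact_force: [0.7, 0.4, -0.6]
gripper_width: 0.234
t 3.7 p [0.438  0.1073 0.1779] head -72.5 toolY [-0.01   0.004 -1.   ] F [ 0.7  0.4 -0.6] w 0.234 q6 [0.09 2.93]
now: shift tool x,y,z mm [-75.6  48.2  30.1]
yaw -0.009 deg -0.5 ; after yaw shift [-75.7  47.9  30.4]
```

```bash
python3 -m inch '[{"x":0,"y":0,"z":0,"yaw":-0.13},{"x":0,"y":0,"z":0,"yaw":-0.13},{"x":0,"y":0,"z":0,"yaw":-0.13},{"x":0,"y":0,"z":0,"yaw":-0.13},{"x":0,"y":0,"z":0,"yaw":0}]'; python3 -c "
from h import *
plan(.4435,.1887,.13,-42)"
```

```text
clock: 4.2
eef_pos: [0.432, 0.1151, 0.1735]
ee_rot: [-0.662, 0.664, -0.253, 0.239]
contact_force: [-0.0, 0.1, -1.4]
gripper_width: 0.236
t 4.2 p [0.432  0.1151 0.1735] head -40.7 toolY [-0.019  0.005 -1.   ] F [-0.   0.1 -1.4] w 0.236 q6 [0.11 2.39]
now: shift tool x,y,z mm [-38.5  43.7  63.6]
yaw 0.022 deg 1.3 ; after yaw shift [-40.7  43.5  62.4]
```

```bash
python3 -m inch '[{"x":-0.010,"y":0,"z":0.015,"yaw":0},{"x":-0.010,"y":0,"z":0.015,"yaw":0},{"x":-0.010,"y":0,"z":0.015,"yaw":0},{"x":-0.008,"y":0,"z":0.015,"yaw":0},{"x":0,"y":0,"z":0,"yaw":0},{"x":0,"y":0,"z":0,"yaw":0}]'; cat >> h.py <<'E'
def looklid(tag,zlo=-.025,zhi=-.002,rad=.07):
    for n in('scene','top'):
        p,d=r.snapshot(n); cv2.imwrite(f"pics/{n}{tag}.png",p[:,:,::-1]); np.savez(f"{n}{tag}.npz",p=p,d=d)
        c=r.read_state()['eef_pos']
        P=cloud(n,d)[(d>0)]
        q=P[(np.hypot(*(P[:,:2]-c[:2]).T)<rad)&(P[:,2]>c[2]+zlo)&(P[:,2]<c[2]+zhi)]
        if len(q)<30: print(n,'few');continue
        f=(q[:,:2]*1000).astype(np.float32)
        A=np.c_[q[:,:2]-c[:2],np.ones(len(q))]; k=np.linalg.lstsq(A,q[:,2],rcond=None)[0]
        print(n,len(q),'tcp',(c*1000).round(1),'circ',np.round(cv2.minEnclosingCircle(f)[0],1),round(cv2.minEnclosingCircle(f)[1],1),'rect',[np.round(v,1) for v in cv2.minAreaRect(f)],'plane slope deg',np.degrees(k[:2]).round(2),'z',round(k[2]*1000,1))
E
python3 - <<'E'
from h import *
plan(.4435,.1887,.13,-42)
looklid(2)
plan(.4435,.1887,.13,-42)
E
```

```text
clock: 4.8
eef_pos: [0.4392, 0.1858, 0.1699]
ee_rot: [-0.658, 0.663, -0.261, 0.244]
contact_force: [0.3, -0.4, -0.8]
gripper_width: 0.233
t 4.8 p [0.4392 0.1858 0.1699] head -41.9 toolY [-0.026  0.002 -1.   ] F [ 0.3 -0.4 -0.8] w 0.233 q6 [0.26 2.56]
now: shift tool x,y,z mm [ 2.1 39.8  5.6]
yaw 0.002 deg 0.1 ; after yaw shift [ 1.2 39.9  5. ]
scene 695 tcp [439.3 185.7 169.9] circ [432.7 184.6] 50.6 rect [array([436.4, 186.2]), array([88.8, 91.9]), np.float64(59.1)] plane slope deg [-1.49  0.15] z 162.6
top 159 tcp [439.4 185.5 170. ] circ [439.7 154.3] 34.6 rect [array([442. , 147.7]), array([68.9, 21.1]), np.float64(19.6)] plane slope deg [-0.94 -2.05] z 159.9
t 4.9 p [0.4394 0.1855 0.17  ] head -41.9 toolY [-0.026  0.003 -1.   ] F [ 0.8  0.1 -1.2] w 0.235 q6 [0.26 2.56]
now: shift tool x,y,z mm [ 1.8 39.9  5.7]
yaw 0.002 deg 0.1 ; after yaw shift [ 0.9 40.   5.1]
```

View pics/scene2.png

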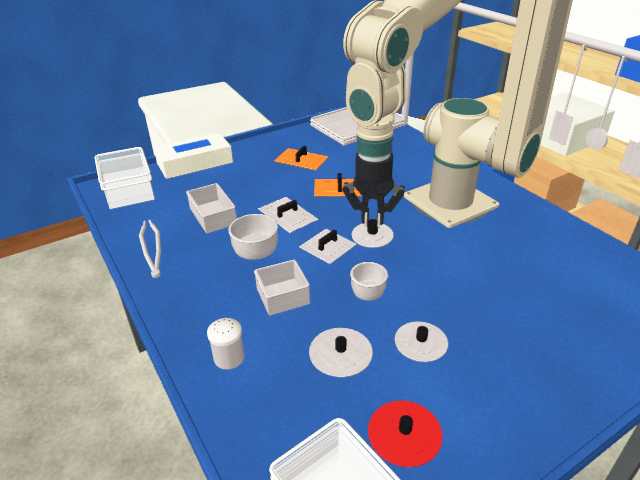

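The lid is held at scene pixel (373,234), above the small pot at (368,280). It's level to about 1.5°. I'll lower it most of the way, then check.

```bash
python3 -m inch '[{"x":0.006,"y":0.025,"z":0.009,"yaw":0},{"x":0,"y":0.033,"z":0,"yaw":0},{"x":0,"y":0.020,"z":0,"yaw":0}]'; python3 - <<'E'
from h import *
looklid(3)
plan(.447,.189,.067,-42)
E
```

```text
clock: 5.2
eef_pos: [0.4524, 0.1875, 0.0939]
ee_rot: [-0.659, 0.66, -0.26, 0.249]
contact_force: [-0.9, 0.5, -2.2]
gripper_width: 0.234
scene 640 tcp [450.5 186.9  91.3] circ [447.4 185.9] 49.0 rect [array([449.5, 187.9]), array([89.2, 90.8]), np.float64(56.1)] plane slope deg [-0.76  0.1 ] z 86.3
top 124 tcp [450.5 187.   92.9] circ [451.5 152. ] 32.7 rect [array([452.9, 147.9]), array([65.2, 18.7]), np.float64(18.5)] plane slope deg [ 0.74 -2.22] z 80.8
t 5.3 p [0.4505 0.187  0.0929] head -42.2 toolY [-0.02   0.004 -1.   ] F [ 0.1 -0.4 -1.3] w 0.232 q6 [0.26 2.56]
now: shift tool x,y,z mm [-3.5 25.9 -0.6]
yaw -0.003 deg -0.2 ; after yaw shift [-3.9 25.9 -0.9]
```

```bash
python3 -m inch '[{"x":-0.004,"y":0.010,"z":-0.002,"yaw":0},{"x":0,"y":0.009,"z":0,"yaw":0},{"x":0,"y":0.003,"z":0,"yaw":0}]'; python3 - <<'E'
from h import *
looklid(4)
plan(.447,.189,.067,-42)
E
```

```text
clock: 5.6
eef_pos: [0.4473, 0.1879, 0.0722]
ee_rot: [-0.659, 0.66, -0.261, 0.249]
contact_force: [0.3, -0.1, -1.3]
gripper_width: 0.235
scene 795 tcp [447.  187.9  71.9] circ [444.2 186.7] 48.6 rect [array([446.1, 189.9]), array([87.8, 89.9]), np.float64(53.8)] plane slope deg [-3.59 -4.43] z 63.8
top 117 tcp [447.2 188.   72.3] circ [449.9 153.9] 31.2 rect [array([451.3, 149.7]), array([62.1, 18.7]), np.float64(18.4)] plane slope deg [1.69 0.71] z 62.9
t 5.7 p [0.4472 0.188  0.0723] head -42.3 toolY [-0.017  0.004 -1.   ] F [ 0.2  0.6 -1.2] w 0.232 q6 [0.26 2.57]
now: shift tool x,y,z mm [-0.7  5.3  0.7]
yaw -0.005 deg -0.3 ; after yaw shift [-0.8  5.3  0.6]
```

```bash
python3 -m inch '[{"x":-0.001,"y":0.003,"z":-0.001,"yaw":0},{"x":0,"y":0.0015,"z":0,"yaw":0},{"x":0,"y":0.001,"z":0,"yaw":0}]'; python3 -m inch '[{"x":0,"y":0.0015,"z":0,"yaw":0}]'
```

```text
clock: 6.0
eef_pos: [0.4472, 0.1885, 0.0681]
ee_rot: [0.66, -0.659, 0.26, -0.25]
contact_force: [0.4, -0.2, -1.6]
gripper_width: 0.234
clock: 6.1
eef_pos: [0.4475, 0.1886, 0.0667]
ee_rot: [0.66, -0.659, 0.26, -0.25]
contact_force: [-0.6, -0.4, -1.0]
gripper_width: 0.232
```

```bash
for i in 1 2; do :; done; python3 -m inch '[{"x":0,"y":0.0015,"z":0,"yaw":0}]';python3 -m inch '[{"x":0,"y":0.0015,"z":0,"yaw":0}]'; python3 -m inch '[{"x":0,"y":0.0015,"z":0,"yaw":0}]'
```

```text
clock: 6.2
eef_pos: [0.4476, 0.1887, 0.0657]
ee_rot: [0.66, -0.659, 0.26, -0.25]
contact_force: [-3.8, 0.3, 11.1]
gripper_width: 0.23
clock: 6.3
eef_pos: [0.4477, 0.1888, 0.0657]
ee_rot: [0.66, -0.659, 0.26, -0.25]
contact_force: [-5.9, -1.1, 15.8]
gripper_width: 0.233
clock: 6.4
eef_pos: [0.4477, 0.1889, 0.0657]
ee_rot: [0.66, -0.659, 0.26, -0.25]
contact_force: [-5.2, -1.1, 10.3]
gripper_width: 0.233
```

```bash
python3 -m inch '[{"x":0,"y":0,"z":0,"yaw":0},{"x":0,"y":0,"z":0,"yaw":0},{"x":0,"y":0,"z":0,"yaw":0},{"x":0,"y":0,"z":0,"yaw":0},{"x":0,"y":0,"z":0,"yaw":0}]' 0;  python3 -m inch '[{"x":0,"y":-0.02,"z":0,"yaw":0},{"x":0,"y":-0.04,"z":0,"yaw":0},{"x":0,"y":-0.04,"z":0,"yaw":0},{"x":0,"y":0,"z":0,"yaw":0}]'; python3 - <<'E'
from h import *
plan(.608,.317,.11,-42)
for n in('top','scene'):
    p,d=r.snapshot(n); cv2.imwrite(f"pics/{n}5.png",p[:,:,::-1])
    P=cloud(n,d)[nonblue(p)&(d>0)]; measure(P,'lid_rs',C0['pot_rs'],zoff=.049)
E
```

```text
clock: 6.9
eef_pos: [0.449, 0.1892, 0.0665]
ee_rot: [0.66, -0.659, 0.259, -0.251]
contact_force: [-0.4, -0.0, 0.2]
gripper_width: 0.998
clock: 7.3
eef_pos: [0.448, 0.188, 0.1672]
ee_rot: [-0.659, 0.66, -0.261, 0.249]
contact_force: [0.5, 0.5, 1.0]
gripper_width: 1.0
t 7.3 p [0.448  0.188  0.1672] head -42.3 toolY [-0.016  0.004 -1.   ] F [0.5 0.5 1. ] w 1.0 q6 [0.26 2.57]
now: shift tool x,y,z mm [ 32.6  55.2 203.5]
yaw -0.004 deg -0.3 ; after yaw shift [ 32.6  57.2 202.9]
lid_rs    rect 455.8 154.1 size 77 24 ang 19.6 z 57.8
lid_rs    rect 443.3 186.8 size 96 90 ang 55.6 z 58.5 | handle 444.9 188.7 size 25 21 ang 54.1 ztop 93.3 n71
```

View pics/scene5.png

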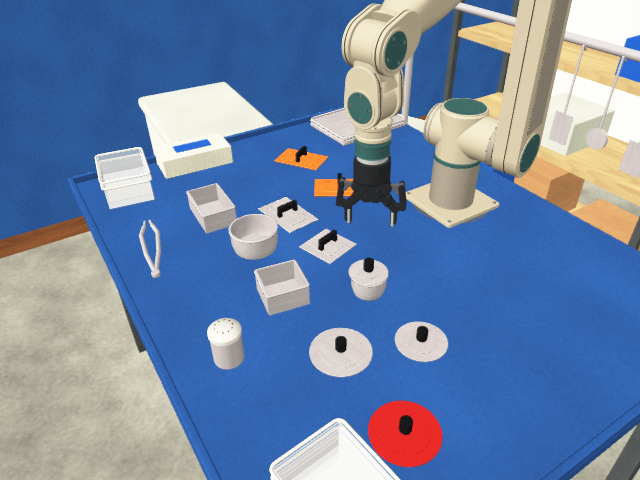

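The small lid is on its pot (scene pixel (368,272)), flat and at the right height. Next is the large round lid.

```bash
python3 -m inch '[{"x":0.006,"y":0,"z":0.036,"yaw":0},{"x":0.006,"y":0,"z":0.036,"yaw":0},{"x":0.006,"y":0.02,"z":0.036,"yaw":0},{"x":0.006,"y":0.02,"z":0.036,"yaw":0},{"x":0.006,"y":0.02,"z":0.036,"yaw":0},{"x":0.003,"y":0,"z":0.020,"yaw":0},{"x":0,"y":0,"z":0,"yaw":0},{"x":0,"y":0,"z":0,"yaw":0}]'; python3 -c "
from h import *
plan(.608,.317,.018)"
```

```text
clock: 8.2
eef_pos: [0.5945, 0.3125, 0.077]
ee_rot: [-0.65, 0.668, -0.271, 0.24]
contact_force: [0.4, -0.2, -0.5]
gripper_width: 1.0
t 8.2 p [0.5945 0.3125 0.077 ] head -42.4 toolY [-0.05  -0.008 -0.999] F [ 0.4 -0.2 -0.5] w 1.0 q6 [0.38 2.69]
now: shift tool x,y,z mm [ 8.8 58.2 14.7]
```

```bash
python3 -m inch '[{"x":-0.012,"y":-0.010,"z":-0.033,"yaw":0},{"x":-0.012,"y":-0.010,"z":-0.033,"yaw":0},{"x":-0.012,"y":-0.010,"z":-0.033,"yaw":0}]'; python3 -c "
from h import *
plan(.608,.317,.09)
r.snapshot('top')
plan(.608,.317,.09)
r.snapshot('top')
plan(.608,.317,.09)"
```

```text
clock: 8.5
eef_pos: [0.4982, 0.2609, 0.1071]
ee_rot: [-0.648, 0.67, -0.273, 0.238]
contact_force: [-0.2, -0.5, 0.4]
gripper_width: 0.996
t 8.5 p [0.4982 0.2609 0.1071] head -42.4 toolY [-0.057 -0.011 -0.998] F [-0.2 -0.5  0.4] w 0.996 q6 [0.36 2.67]
now: shift tool x,y,z mm [ 43.7  10.2 116.1]
t 8.55 p [0.4916 0.2581 0.1081] head -42.4 toolY [-0.064 -0.014 -0.998] F [-6.4 -2.8  1.7] w 1.003 q6 [0.36 2.67]
now: shift tool x,y,z mm [ 46.8   9.8 122.7]
t 8.6 p [0.4948 0.2595 0.108 ] head -42.4 toolY [-0.06  -0.012 -0.998] F [ 0.1  0.3 -0.5] w 1.004 q6 [0.36 2.67]
now: shift tool x,y,z mm [ 45.4  10.4 119.5]
```

```bash
cat > t.py <<'E'
from h import *
plan(); r.snapshot('top'); plan()
E
python3 -m inch '[{"x":0.010,"y":0,"z":0.028,"yaw":0}]' >/dev/null; python3 t.py|grep head; python3 -m inch '[{"x":0.010,"y":0,"z":0.028,"yaw":0}]' >/dev/null; python3 t.py|grep head;  python3 -m inch '[{"x":0,"y":-0.03,"z":0,"yaw":0}]' >/dev/null; python3 t.py|grep head;python3 -m inch '[{"x":0,"y":0.03,"z":0,"yaw":0}]' >/dev/null; python3 t.py|grep head
```

```text
t 8.7 p [0.5165 0.2713 0.1064] head -42.5 toolY [-0.064 -0.014 -0.998] F [1.  0.7 0.8] w 0.995 q6 [0.37 2.68]
t 8.75 p [0.5231 0.2742 0.1065] head -42.5 toolY [-0.056 -0.011 -0.998] F [5.8 2.  0. ] w 1.001 q6 [0.37 2.68]
t 8.85 p [0.5465 0.2867 0.1046] head -42.5 toolY [-0.06  -0.012 -0.998] F [ 1.2  0.2 -0.1] w 1.0 q6 [0.37 2.68]
t 8.9 p [0.5539 0.2898 0.1047] head -42.5 toolY [-0.051 -0.008 -0.999] F [6.8 3.2 0.5] w 0.997 q6 [0.37 2.68]
t 9.0 p [0.5525 0.2886 0.1302] head -42.5 toolY [-0.059 -0.011 -0.998] F [-0.6 -0.4 -0.9] w 1.0 q6 [0.37 2.68]
t 9.05 p [0.5577 0.2906 0.1382] head -42.5 toolY [-0.047 -0.007 -0.999] F [1.5 0.4 4.1] w 1.0 q6 [0.37 2.68]
t 9.15 p [0.562  0.2924 0.1142] head -42.5 toolY [-0.034 -0.001 -0.999] F [ 0.3  0.  -0.1] w 0.999 q6 [0.37 2.68]
t 9.2 p [0.5564 0.2901 0.1062] head -42.5 toolY [-0.046 -0.006 -0.999] F [-1.4 -0.5 -3.3] w 1.001 q6 [0.37 2.68]
```

```bash
python3 -m inch '[{"x":0,"y":-0.045,"z":0,"yaw":0}]' >/dev/null; python3 t.py|grep head; python3 -m inch '[{"x":0,"y":0.045,"z":0,"yaw":0},{"x":0,"y":0,"z":0,"yaw":0}]' >/dev/null; python3 t.py|grep head;  python3 -m inch '[{"x":0,"y":-0.045,"z":0,"yaw":0}]' >/dev/null; python3 t.py|grep head; python3 -m inch '[{"x":0,"y":0.045,"z":0,"yaw":0},{"x":0,"y":0,"z":0,"yaw":0}]' >/dev/null; python3 t.py|grep head
```

```text
t 9.3 p [0.5507 0.2871 0.1426] head -42.6 toolY [-0.064 -0.013 -0.998] F [-1.1  0.1 -1.2] w 1.002 q6 [0.37 2.68]
t 9.35 p [0.5585 0.2901 0.1551] head -42.5 toolY [-0.045 -0.006 -0.999] F [3. 0. 6.] w 1.001 q6 [0.37 2.68]
t 9.55 p [0.5583 0.2902 0.1134] head -42.6 toolY [-0.039 -0.004 -0.999] F [-1.8 -0.6 -2.6] w 1.002 q6 [0.37 2.68]
t 9.6 p [0.5624 0.2918 0.1181] head -42.5 toolY [-0.03 -0.   -1.  ] F [1.  0.2 2.1] w 1.003 q6 [0.37 2.68]
t 9.7 p [0.5593 0.2899 0.1582] head -42.6 toolY [-0.041 -0.005 -0.999] F [ 0.5 -0.2 -0.6] w 1.003 q6 [0.37 2.68]
t 9.75 p [0.5662 0.2926 0.1707] head -42.5 toolY [-0.024  0.002 -1.   ] F [0.9 0.1 4.7] w 0.999 q6 [0.37 2.68]
t 9.95 p [0.5708 0.2947 0.134 ] head -42.5 toolY [-0.01   0.007 -1.   ] F [-1.8 -1.2 -1.6] w 1.001 q6 [0.37 2.68]
t 10.0 p [0.5749 0.2963 0.1389] head -42.5 toolY [-0.001  0.011 -1.   ] F [0.9 1.2 2.1] w 1.003 q6 [0.37 2.68]
```

```bash
python3 -c "
from h import *
r.snapshot('top'); plan(.608,.317,.07)"
```

```text
t 10.05 p [0.5763 0.2969 0.1404] head -42.5 toolY [ 0.002  0.012 -1.   ] F [0.8 0.2 1.1] w 1.0 q6 [0.37 2.68]
now: shift tool x,y,z mm [10.3 70.7 35.6]
```

```bash
python3 -m inch '[{"x":0.010,"y":0.02,"z":0.035,"yaw":0}]'>/dev/null; python3 t.py|grep head;  python3 -m inch '[{"x":0,"y":0.045,"z":0,"yaw":0}]'>/dev/null; python3 t.py; python3 -c "
from h import *
plan(.608,.317,.018)"
```

```text
t 10.15 p [0.6078 0.316  0.1262] head -42.6 toolY [ 0.006  0.014 -1.   ] F [ 1.2 -0.1  0.3] w 1.0 q6 [0.38 2.69]
t 10.2 p [0.6137 0.3193 0.1209] head -42.5 toolY [ 0.01   0.016 -1.   ] F [ 6.8  1.8 -2.9] w 1.0 q6 [0.38 2.69]
t 10.3 p [0.6226 0.3236 0.084 ] head -42.5 toolY [ 0.026  0.023 -0.999] F [0.9 0.4 0.5] w 0.999 q6 [0.38 2.7 ]
now: shift tool x,y,z mm [0. 0. 0.]
t 10.35 p [0.6156 0.3207 0.072 ] head -42.5 toolY [ 0.01   0.016 -1.   ] F [-0.8 -0.5 -4.9] w 0.999 q6 [0.38 2.7 ]
now: shift tool x,y,z mm [0. 0. 0.]
t 10.35 p [0.6156 0.3207 0.072 ] head -42.5 toolY [ 0.01   0.016 -1.   ] F [-0.8 -0.5 -4.9] w 0.999 q6 [0.38 2.7 ]
now: shift tool x,y,z mm [-2.9 53.9 -8.8]
```

```bash
python3 -m inch '[{"x":-0.003,"y":0.018,"z":-0.008,"yaw":0},{"x":0,"y":0.018,"z":0,"yaw":0},{"x":0,"y":0.010,"z":0,"yaw":0},{"x":0,"y":0.002,"z":0,"yaw":0}]'>/dev/null; python3 t.py>/dev/null; python3 -c "
from h import *
r.snapshot('top');plan(.608,.317,.018)"
```

```text
t 10.85 p [0.6128 0.3193 0.0281] head -42.5 toolY [ 0.016  0.019 -1.   ] F [-0.1 -0.3  1.4] w 1.004 q6 [0.38 2.69]
now: shift tool x,y,z mm [-2.  10.  -5.1]
```

```bash
python3 -m inch '[{"x":-0.002,"y":0.005,"z":-0.005,"yaw":0},{"x":0,"y":0.004,"z":0,"yaw":0}]'>/dev/null; python3 t.py>/dev/null; python3 -c "
from h import *
r.snapshot('top');plan(.608,.317,.018)"
```

```text
t 11.15 p [0.6105 0.3181 0.0215] head -42.5 toolY [ 0.021  0.021 -1.   ] F [-0.8 -0.3 -0.3] w 0.999 q6 [0.38 2.69]
now: shift tool x,y,z mm [-1.1  3.5 -2.6]
```

```bash
python3 -m inch '[{"x":-0.001,"y":0.004,"z":-0.003,"yaw":0}]'>/dev/null; python3 t.py>/dev/null; python3 -m inch '[{"x":0,"y":0,"z":0,"yaw":0},{"x":0,"y":0,"z":0,"yaw":0},{"x":0,"y":0,"z":0,"yaw":0},{"x":0,"y":0,"z":0,"yaw":0},{"x":0,"y":0,"z":0,"yaw":0},{"x":0,"y":0,"z":0,"yaw":0},{"x":0,"y":0,"z":0,"yaw":0}]' 255; python3 t.py
```

```text
clock: 12.0
eef_pos: [0.6068, 0.316, 0.0171]
ee_rot: [0.668, -0.65, 0.252, -0.26]
contact_force: [-1.0, -0.7, 0.7]
gripper_width: 0.231
t 12.0 p [0.6068 0.316  0.0171] head -42.5 toolY [ 0.02  0.02 -1.  ] F [-1.  -0.7  0.7] w 0.231 q6 [0.38 2.69]
now: shift tool x,y,z mm [0. 0. 0.]
t 12.05 p [0.6069 0.316  0.0171] head -42.5 toolY [ 0.02  0.02 -1.  ] F [-0.5 -0.1  0.2] w 0.232 q6 [0.38 2.69]
now: shift tool x,y,z mm [0. 0. 0.]
```

```bash
python3 -m inch '[{"x":0,"y":-0.01,"z":0,"yaw":0},{"x":0,"y":-0.03,"z":0,"yaw":0},{"x":0,"y":-0.04,"z":0,"yaw":0},{"x":0,"y":-0.03,"z":0,"yaw":0},{"x":0,"y":-0.02,"z":0,"yaw":0},{"x":0,"y":-0.008,"z":0,"yaw":0}]'>/dev/null; python3 t.py|grep head; python3 -c "
from h import *
r.snapshot('top');plan(.5944,-.1177,.17)"
```

```text
t 12.65 p [0.6001 0.3119 0.1569] head -42.5 toolY [ 0.01   0.017 -1.   ] F [ 0.2 -0.3 -1.8] w 0.23 q6 [0.38 2.69]
t 12.7 p [0.6006 0.3122 0.1577] head -42.5 toolY [ 0.011  0.017 -1.   ] F [ 0.7  0.4 -0.6] w 0.229 q6 [0.38 2.69]
t 12.75 p [0.6    0.3119 0.1558] head -42.5 toolY [ 0.009  0.017 -1.   ] F [ 0.8  0.9 -1.5] w 0.232 q6 [0.38 2.69]
now: shift tool x,y,z mm [ 286.2  -21.4 -320.1]
```

```bash
python3 -m inch '[{"x":0.012,"y":-0.003,"z":-0.013,"yaw":0},{"x":0.024,"y":-0.003,"z":-0.027,"yaw":0},{"x":0.030,"y":-0.003,"z":-0.0335,"yaw":0},{"x":0.030,"y":-0.003,"z":-0.0335,"yaw":0},{"x":0.030,"y":-0.003,"z":-0.0335,"yaw":0},{"x":0.030,"y":-0.003,"z":-0.0335,"yaw":0},{"x":0.030,"y":-0.003,"z":-0.0335,"yaw":0},{"x":0.030,"y":-0.003,"z":-0.0335,"yaw":0},{"x":0.024,"y":0,"z":-0.027,"yaw":0},{"x":0.012,"y":0,"z":-0.013,"yaw":0}]'; python3 t.py | grep head; python3 -c "
from h import *
r.snapshot('top');plan(.5944,-.1177,.17)"
```

```text
clock: 13.75
eef_pos: [0.582, -0.0838, 0.1563]
ee_rot: [0.661, -0.658, 0.264, -0.247]
contact_force: [-0.6, 0.6, -2.2]
gripper_width: 0.228
t 13.75 p [ 0.582  -0.0838  0.1563] head -42.3 toolY [-0.021  0.013 -1.   ] F [-0.6  0.6 -2.2] w 0.228 q6 [-0.26  2.05]
t 13.8 p [ 0.5819 -0.0859  0.156 ] head -42.4 toolY [-0.021  0.01  -1.   ] F [ 0.4 -2.1 -1.3] w 0.229 q6 [-0.26  2.05]
t 13.85 p [ 0.5821 -0.0835  0.1561] head -42.4 toolY [-0.021  0.013 -1.   ] F [-0.2  0.5 -2. ] w 0.234 q6 [-0.26  2.05]
now: shift tool x,y,z mm [ 31.8 -14.6 -17. ]
```

```bash
python3 -m inch '[{"x":0.010,"y":0,"z":-0.005,"yaw":0},{"x":0.012,"y":0,"z":-0.006,"yaw":0},{"x":0.008,"y":0,"z":-0.004,"yaw":0},{"x":0.002,"y":0,"z":-0.002,"yaw":0}]' >/dev/null; python3 - <<'E'
from h import *
r.snapshot('top')
looklid(6,rad=.09)
plan(.5944,-.1177,.077)
E
```

```text
scene 1104 tcp [ 592.3 -118.3  152.2] circ [ 592.4 -116. ] 69.0 rect [array([ 592.8, -113.9]), array([132.7, 131.5]), np.float64(85.2)] plane slope deg [-2.93 -0.41] z 144.6
top few
t 14.4 p [ 0.5922 -0.1179  0.1523] head -42.3 toolY [-0.027  0.015 -1.   ] F [ 0.6  0.2 -2.1] w 0.232 q6 [-0.31  2.  ]
now: shift tool x,y,z mm [ 3.8 75.2  2.2]
```

View pics/scene6.png

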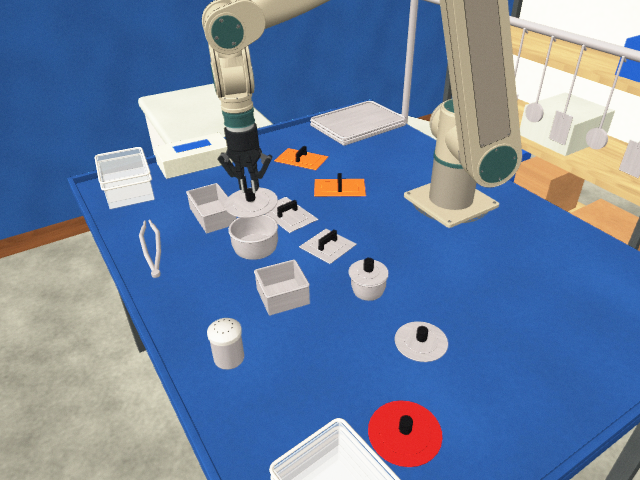

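The large lid hangs above its pot at scene pixel (250,201) and leans about 2.9°. I'll level it with up/down strokes before lowering.

```bash
python3 -m inch '[{"x":0,"y":0.035,"z":0,"yaw":0},{"x":0,"y":0,"z":0,"yaw":0}]' >/dev/null; python3 t.py|grep head;  python3 -m inch '[{"x":0,"y":-0.035,"z":0,"yaw":0}]' >/dev/null; python3 t.py|grep head; python3 -m inch '[{"x":0,"y":0.035,"z":0,"yaw":0},{"x":0,"y":0,"z":0,"yaw":0}]' >/dev/null; python3 t.py|grep head
```

```text
t 14.6 p [ 0.5918 -0.1165  0.1178] head -42.2 toolY [-0.025  0.015 -1.   ] F [-2.2  0.1 -2.3] w 0.233 q6 [-0.3  2. ]
t 14.65 p [ 0.5947 -0.1173  0.1212] head -42.2 toolY [-0.019  0.013 -1.   ] F [ 0.8 -0.1  0.2] w 0.231 q6 [-0.3  2. ]
t 14.75 p [ 0.5918 -0.1162  0.1526] head -42.2 toolY [-0.028  0.016 -0.999] F [-0.4  0.3 -0.8] w 0.238 q6 [-0.3  2. ]
t 14.8 p [ 0.5974 -0.1178  0.1622] head -42.1 toolY [-0.014  0.012 -1.   ] F [1.6 0.9 3. ] w 0.227 q6 [-0.3  2. ]
t 15.0 p [ 0.6022 -0.1183  0.1344] head -42.1 toolY [-0.002  0.008 -1.   ] F [-0.6  0.3 -2.9] w 0.232 q6 [-0.3  2. ]
t 15.05 p [ 0.6054 -0.1192  0.138 ] head -42.1 toolY [ 0.005  0.006 -1.   ] F [ 1.5  0.1 -0.6] w 0.232 q6 [-0.3  2. ]
```

```bash
python3 - <<'E'
from h import *
r.snapshot('top')
looklid(7,rad=.09)
plan(.5944,-.1177,.077)
E
```

```text
scene 1105 tcp [ 606.3 -119.7  138.9] circ [ 606.2 -117.3] 70.4 rect [array([ 607.3, -115.5]), array([136.1, 131.1]), np.float64(62.1)] plane slope deg [-0.76 -0.76] z 131.3
top few
t 15.2 p [ 0.6061 -0.1197  0.1386] head -42.1 toolY [ 0.007  0.005 -1.   ] F [ 0.3 -0.1 -1. ] w 0.231 q6 [-0.3  2. ]
now: shift tool x,y,z mm [-10.1  61.5  -6.8]
```

```bash
python3 -m inch '[{"x":-0.005,"y":0.008,"z":-0.004,"yaw":0},{"x":-0.004,"y":0.016,"z":-0.004,"yaw":0},{"x":0,"y":0.014,"z":0,"yaw":0},{"x":0,"y":0.007,"z":0,"yaw":0},{"x":0,"y":0.002,"z":0,"yaw":0}]'>/dev/null; python3 - <<'E'
from h import *
r.snapshot('top')
looklid(8,rad=.09)
plan(.5944,-.1177,.077)
E
```

```text
scene 1087 tcp [ 595.4 -119.9   92.6] circ [ 593.3 -117.8] 70.2 rect [array([ 594.5, -117.6]), array([132.6, 132.5]), np.float64(46.3)] plane slope deg [-0.76 -1.05] z 84.4
top few
t 15.85 p [ 0.5959 -0.1201  0.0932] head -42.1 toolY [ 0.012  0.003 -1.   ] F [-0.2 -0.1 -0.7] w 0.233 q6 [-0.31  2.  ]
now: shift tool x,y,z mm [-2.9 16.2  0.6]
```

```bash
python3 -m inch '[{"x":0,"y":0.005,"z":0.001,"yaw":0},{"x":0,"y":0.005,"z":0,"yaw":0},{"x":0,"y":0.002,"z":0,"yaw":0},{"x":0,"y":0.001,"z":0,"yaw":0}]'; python3 -m inch '[{"x":0,"y":0.0015,"z":0,"yaw":0}]'
```

```text
clock: 16.25
eef_pos: [0.5989, -0.1197, 0.081]
ee_rot: [0.663, -0.657, 0.249, -0.259]
contact_force: [-0.0, 0.5, -2.3]
gripper_width: 0.233
clock: 16.35
eef_pos: [0.599, -0.1198, 0.0794]
ee_rot: [0.663, -0.657, 0.249, -0.259]
contact_force: [0.3, -0.7, -2.0]
gripper_width: 0.234
```

```bash
python3 -m inch '[{"x":0,"y":0.0015,"z":0,"yaw":0}]'|head -4|tail -3; python3 -m inch '[{"x":0,"y":0.0015,"z":0,"yaw":0}]'|head -4|tail -3
```

```text
eef_pos: [0.5991, -0.1197, 0.0779]
ee_rot: [0.663, -0.657, 0.249, -0.259]
contact_force: [-0.5, 0.6, -1.4]
eef_pos: [0.5992, -0.1199, 0.0764]
ee_rot: [0.663, -0.657, 0.249, -0.259]
contact_force: [0.1, -0.5, 0.2]
```

```bash
python3 -m inch '[{"x":-0.002,"y":-0.003,"z":-0.002,"yaw":0}]' >/dev/null; python3 - <<'E'
from h import *
looklid(9,rad=.09)
plan(.5944,-.1177,.077)
E
```

```text
scene 1190 tcp [ 595.8 -120.    79.7] circ [ 597.5 -116.3] 69.6 rect [array([ 596.5, -116.9]), array([133.8, 132.4]), np.float64(28.5)] plane slope deg [-0.95 -2.58] z 71.0
top few
t 16.75 p [ 0.5962 -0.12    0.0798] head -42.1 toolY [ 0.017  0.002 -1.   ] F [ 0.8  0.3 -0.8] w 0.231 q6 [-0.31  2.  ]
now: shift tool x,y,z mm [-2.9  2.7  0.5]
```

```bash
python3 -m inch '[{"x":-0.001,"y":0.0015,"z":0,"yaw":0},{"x":0,"y":0.0015,"z":0,"yaw":0}]'|sed -n 2,4p;  python3 -m inch '[{"x":0,"y":0.0015,"z":0,"yaw":0}]'|sed -n 2,4p;  python3 -m inch '[{"x":0,"y":0.0015,"z":0,"yaw":0}]'|sed -n 2,4p
```

```text
eef_pos: [0.5957, -0.1195, 0.0772]
ee_rot: [0.663, -0.657, 0.248, -0.259]
contact_force: [0.5, 0.2, -2.0]
eef_pos: [0.5959, -0.1197, 0.0761]
ee_rot: [0.663, -0.657, 0.248, -0.26]
contact_force: [-2.5, 0.3, 7.8]
eef_pos: [0.5959, -0.1197, 0.076]
ee_rot: [0.663, -0.657, 0.248, -0.26]
contact_force: [-6.2, 0.8, 12.6]
```

```bash
python3 -m inch '[{"x":0,"y":0.0015,"z":0,"yaw":0}]'|sed -n 2,4p;  python3 -m inch '[{"x":0,"y":0.0015,"z":0,"yaw":0}]'|sed -n 2,4p; python3 -c "
from h import *
looklid(10,rad=.09);plan()"
```

```text
eef_pos: [0.5959, -0.1197, 0.076]
ee_rot: [0.663, -0.657, 0.248, -0.26]
contact_force: [-4.6, 0.8, 7.3]
eef_pos: [0.5959, -0.1197, 0.0761]
ee_rot: [0.663, -0.657, 0.248, -0.26]
contact_force: [-4.0, 0.4, 6.9]
scene 1192 tcp [ 595.9 -119.7   76. ] circ [ 595.6 -117.6] 70.9 rect [array([ 596.1, -116.3]), array([136.7, 130.6]), np.float64(66.0)] plane slope deg [-0.87 -2.56] z 68.1
top few
t 17.45 p [ 0.5959 -0.1197  0.0761] head -42.1 toolY [ 0.018  0.001 -1.   ] F [-4.   0.9  7. ] w 0.232 q6 [-0.31  2.  ]
now: shift tool x,y,z mm [0. 0. 0.]
```

```bash
python3 -m inch '[{"x":0,"y":0,"z":0,"yaw":0},{"x":0,"y":0,"z":0,"yaw":0},{"x":0,"y":0,"z":0,"yaw":0},{"x":0,"y":0,"z":0,"yaw":0},{"x":0,"y":0,"z":0,"yaw":0}]' 0 >/dev/null;  python3 -m inch '[{"x":0,"y":-0.01,"z":0,"yaw":0},{"x":0,"y":-0.02,"z":0,"yaw":0},{"x":0,"y":-0.03,"z":0,"yaw":0},{"x":0,"y":-0.02,"z":0,"yaw":0},{"x":0,"y":-0.01,"z":0,"yaw":0}]'; python3 - <<'E'
from h import *
plan()
for n in('top','scene'):
    p,d=r.snapshot(n); cv2.imwrite(f"pics/{n}11.png",p[:,:,::-1])
    P=cloud(n,d)[nonblue(p)&(d>0)]; measure(P,'lid_rl',C0['pot_rl'],zoff=.059)
plan(.4505,-.199,.1,-83)
E
```

```text
clock: 18.45
eef_pos: [0.5932, -0.1193, 0.1689]
ee_rot: [0.663, -0.657, 0.249, -0.259]
contact_force: [-0.2, 0.1, 0.3]
gripper_width: 1.0
t 18.45 p [ 0.5932 -0.1193  0.1689] head -42.1 toolY [ 0.016  0.002 -1.   ] F [-0.2  0.1  0.3] w 1.0 q6 [-0.31  2.  ]
now: shift tool x,y,z mm [0. 0. 0.]
lid_rl    rect 0.0 0.0 size 0 0 ang 0.0 z nan
lid_rl    rect 596.9 -115.8 size 134 130 ang 61.5 z 68.5 | handle 597.6 -114.3 size 23 22 ang 53.6 ztop 102.8 n54
t 18.55 p [ 0.5939 -0.1195  0.1689] head -42.1 toolY [ 0.017  0.002 -1.   ] F [-0.   0.  -0.1] w 1.001 q6 [-0.31  2.  ]
now: shift tool x,y,z mm [ -54.    66.3 -155.9]
yaw 0.714 deg 40.9 ; after yaw shift [  61.4   68.9 -152. ]
  return _methods._mean(a, axis=axis, dtype=dtype,
  ret = ret.dtype.type(ret / rcount)
```

View pics/scene11.png

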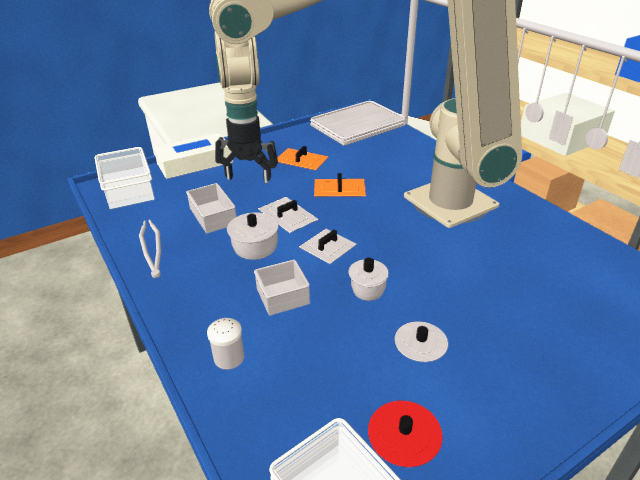

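The large lid is home, with its knob top at 102.8 mm (scene pixel (252,228)). Next is the long lid.

```bash
python3 -m inch '[{"x":0,"y":0,"z":0,"yaw":0.06},{"x":0,"y":0,"z":0,"yaw":0.13},{"x":0,"y":0,"z":0,"yaw":0.145},{"x":0,"y":0,"z":0,"yaw":0.145},{"x":0,"y":0,"z":0,"yaw":0.13},{"x":0,"y":0,"z":0,"yaw":0.07},{"x":0,"y":0,"z":0,"yaw":0.02}]' >/dev/null; python3 -c "
from h import *
r.snapshot('top');r.snapshot('top');plan(.4505,-.199,.1,-83)"
```

```text
t 19.35 p [ 0.5886 -0.1179  0.1603] head -83.7 toolY [ 0.005  0.006 -1.   ] F [ 0.7 -0.1 -0.3] w 0.998 q6 [-0.31  2.72]
now: shift tool x,y,z mm [  65.7   59.3 -146.5]
yaw -0.012 deg -0.7 ; after yaw shift [  63.7   60.3 -147. ]
```

```bash
python3 -m inch '[{"x":0.007,"y":0,"z":-0.015,"yaw":-0.012},{"x":0.013,"y":0,"z":-0.028,"yaw":0},{"x":0.015,"y":0,"z":-0.035,"yaw":0},{"x":0.014,"y":0.01,"z":-0.033,"yaw":0},{"x":0.010,"y":0.02,"z":-0.020,"yaw":0},{"x":0.004,"y":0.018,"z":-0.010,"yaw":0},{"x":0,"y":0.008,"z":-0.004,"yaw":0}]' >/dev/null; python3 -c "
from h import *
r.snapshot('top');r.snapshot('top');plan(.4505,-.199,.018,-83)"
```

```text
t 20.15 p [ 0.451  -0.2004  0.1013] head -82.2 toolY [ 0.008  0.004 -1.   ] F [-0.3 -0.2 -0.1] w 0.999 q6 [-0.55  2.45]
now: shift tool x,y,z mm [-1.1 83.3 -1. ]
yaw 0.013 deg 0.8 ; after yaw shift [-1.4 83.3 -0.3]
```

```bash
python3 -m inch '[{"x":-0.001,"y":0.010,"z":0,"yaw":0.01},{"x":0,"y":0.020,"z":0,"yaw":0},{"x":0,"y":0.023,"z":0,"yaw":0},{"x":0,"y":0.016,"z":0,"yaw":0},{"x":0,"y":0.008,"z":0,"yaw":0},{"x":0,"y":0.003,"z":0,"yaw":0}]' >/dev/null; python3 -c "
from h import *
r.snapshot('top');r.snapshot('top');plan(.4505,-.199,.019,-83)"
```

```text
t 20.85 p [ 0.4613 -0.2002  0.0227] head -82.5 toolY [ 0.02  -0.001 -1.   ] F [0.7 0.1 0.1] w 0.998 q6 [-0.54  2.47]
now: shift tool x,y,z mm [ -2.6   3.5 -10.6]
yaw 0.008 deg 0.5 ; after yaw shift [ -2.5   3.7 -10.6]
```

```bash
python3 -m inch '[{"x":-0.001,"y":0,"z":-0.004,"yaw":0},{"x":-0.001,"y":0.002,"z":-0.004,"yaw":0},{"x":0,"y":0.002,"z":-0.002,"yaw":0}]' >/dev/null; python3 -c "
from h import *
r.snapshot('top');r.snapshot('top');plan(.4505,-.199,.019,-83)"; python3 -m inch '[{"x":0,"y":0,"z":0,"yaw":0},{"x":0,"y":0,"z":0,"yaw":0},{"x":0,"y":0,"z":0,"yaw":0},{"x":0,"y":0,"z":0,"yaw":0},{"x":0,"y":0,"z":0,"yaw":0},{"x":0,"y":0,"z":0,"yaw":0},{"x":0,"y":0,"z":0,"yaw":0},{"x":0,"y":0,"z":0,"yaw":0}]' 255; python3 t.py
```

```text
t 21.25 p [ 0.4526 -0.2005  0.0203] head -82.5 toolY [ 0.023 -0.004 -1.   ] F [-0.2  0.1 -0.4] w 1.0 q6 [-0.55  2.46]
now: shift tool x,y,z mm [-1.7  1.3 -1.9]
yaw 0.009 deg 0.5 ; after yaw shift [-1.7  1.3 -1.9]
clock: 22.05
eef_pos: [0.4531, -0.2009, 0.0211]
ee_rot: [0.536, -0.527, 0.459, -0.474]
contact_force: [0.2, 0.7, 0.2]
gripper_width: 0.082
t 22.05 p [ 0.4531 -0.2009  0.0211] head -82.5 toolY [ 0.024 -0.004 -1.   ] F [0.2 0.7 0.2] w 0.082 q6 [-0.55  2.46]
now: shift tool x,y,z mm [0. 0. 0.]
t 22.1 p [ 0.453  -0.2009  0.0211] head -82.5 toolY [ 0.024 -0.004 -1.   ] F [-0.5  0.   1.3] w 0.079 q6 [-0.55  2.46]
now: shift tool x,y,z mm [0. 0. 0.]
```

```bash
python3 -m inch '[{"x":0,"y":-0.01,"z":0,"yaw":0},{"x":0,"y":-0.02,"z":0,"yaw":0},{"x":0,"y":-0.033,"z":0,"yaw":0},{"x":0,"y":-0.033,"z":0,"yaw":0.04},{"x":0,"y":-0.025,"z":0,"yaw":0.06},{"x":0,"y":-0.015,"z":0,"yaw":0.06},{"x":0,"y":-0.008,"z":0,"yaw":0.02}]' >/dev/null; python3 -c "
from h import *
r.snapshot('top');r.snapshot('top');plan(.6325,-.318,.17,-92.6)"
```

```text
t 22.9 p [ 0.4463 -0.1982  0.1692] head -93.1 toolY [ 0.018  0.    -1.   ] F [-0.7  0.  -1.2] w 0.076 q6 [-0.56  2.64]
now: shift tool x,y,z mm [109.5   2.4 192.5]
yaw -0.009 deg -0.5 ; after yaw shift [111.3  -0.8 191.5]
```

```bash
python3 -m inch '[{"x":0.006,"y":0,"z":0.011,"yaw":-0.008},{"x":0.015,"y":0,"z":0.026,"yaw":0},{"x":0.021,"y":-0.002,"z":0.037,"yaw":0},{"x":0.021,"y":-0.002,"z":0.037,"yaw":0},{"x":0.021,"y":-0.002,"z":0.037,"yaw":0},{"x":0.015,"y":0,"z":0.026,"yaw":0},{"x":0.008,"y":0,"z":0.013,"yaw":0},{"x":0.002,"y":0,"z":0.003,"yaw":0}]' >/dev/null; python3 - <<'E'
from h import *
r.snapshot('top');
looklid(12,rad=.11,zlo=-.03)
plan(.6325,-.318,.075,-92.6)
E
```

```text
scene 859 tcp [ 633.7 -316.8  160.2] circ [ 633.1 -319.1] 96.4 rect [array([ 632. , -317.8]), array([167.3, 102.4]), np.float64(87.6)] plane slope deg [-0.98  0.93] z 148.0
top 131 tcp [ 633.1 -316.3  161. ] circ [ 656.  -253.2] 32.4 rect [array([ 662.9, -242.7]), array([27.5, 64.7]), np.float64(56.9)] plane slope deg [-3.44 -1.44] z 151.4
t 23.85 p [ 0.6331 -0.3163  0.161 ] head -92.2 toolY [ 0.     0.012 -1.   ] F [-0.4  0.5 -1.8] w 0.071 q6 [-0.56  2.62]
now: shift tool x,y,z mm [ 2.7 85.9 -0.5]
yaw 0.008 deg 0.4 ; after yaw shift [ 1.7 86.  -0.5]
```

View pics/scene12.png

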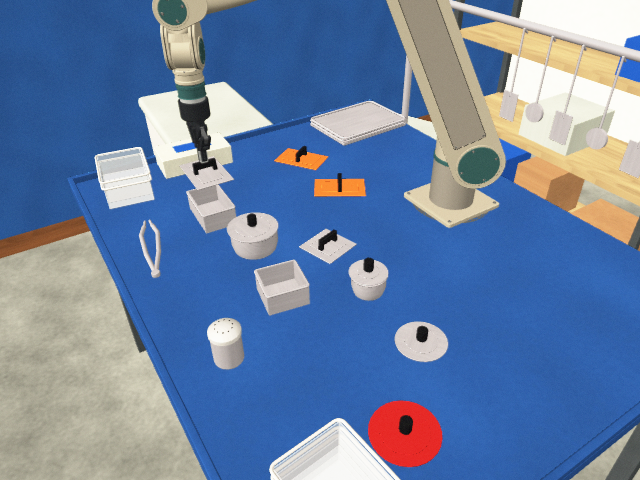

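The long lid hangs over its pan at scene pixel (208,172), aligned to within 1° and 2 mm. I'll lower it now.

```bash
python3 -m inch '[{"x":0,"y":0.008,"z":0,"yaw":0},{"x":0,"y":0.016,"z":-0.002,"yaw":0},{"x":0,"y":0.018,"z":-0.002,"yaw":0},{"x":0,"y":0.014,"z":-0.002,"yaw":0},{"x":0,"y":0.008,"z":-0.001,"yaw":0},{"x":0,"y":0.003,"z":0,"yaw":0}]' >/dev/null; python3 - <<'E'
from h import *
r.snapshot('top');
looklid(13,rad=.11,zlo=-.03)
plan(.6325,-.318,.075,-92.6)
E
```

```text
scene 871 tcp [ 621.7 -311.8   92. ] circ [ 620.9 -311.5] 93.3 rect [array([ 623., -312.]), array([167.8, 113.6]), np.float64(87.8)] plane slope deg [-2.27  1.17] z 79.3
top 114 tcp [ 622.5 -312.2   92.8] circ [ 650.7 -250.1] 34.4 rect [array([ 656.9, -241.1]), array([27.5, 68.5]), np.float64(55.4)] plane slope deg [-5.79  2.23] z 79.4
t 24.6 p [ 0.6225 -0.3122  0.0928] head -92.1 toolY [ 0.     0.012 -1.   ] F [-0.  -0.8 -1.9] w 0.075 q6 [-0.56  2.62]
now: shift tool x,y,z mm [ 5.6 17.8 10.2]
yaw 0.009 deg 0.5 ; after yaw shift [ 5.3 17.8 10.2]
```

```bash
python3 -m inch '[{"x":0.002,"y":0,"z":0.004,"yaw":0.003},{"x":0.002,"y":0.001,"z":0.004,"yaw":0.003},{"x":0.0015,"y":0.002,"z":0.0025,"yaw":0.003},{"x":0,"y":0.002,"z":0,"yaw":0}]' >/dev/null; python3 - <<'E'
from h import *
r.snapshot('top');
looklid(14,rad=.11,zlo=-.03)
plan(.6325,-.318,.075,-92.6)
E
```

```text
scene 883 tcp [ 635.9 -319.9   90.6] circ [ 633.7 -318.1] 92.6 rect [array([ 633.3, -317.9]), array([165. , 103.4]), np.float64(87.2)] plane slope deg [-1.32  0.28] z 78.9
top 119 tcp [ 635.7 -319.8   90.6] circ [ 659.7 -253.2] 30.1 rect [array([ 665.2, -244.9]), array([28.6, 60. ]), np.float64(56.9)] plane slope deg [-1.57 -1.33] z 80.6
t 25.15 p [ 0.6357 -0.3198  0.0906] head -92.6 toolY [ 0.005  0.009 -1.   ] F [ 0.1  0.5 -1.1] w 0.079 q6 [-0.56  2.63]
now: shift tool x,y,z mm [-1.5 15.6 -3.3]
yaw -0.0 deg -0.0 ; after yaw shift [-1.6 15.6 -3.2]
```

View pics/scene14.png

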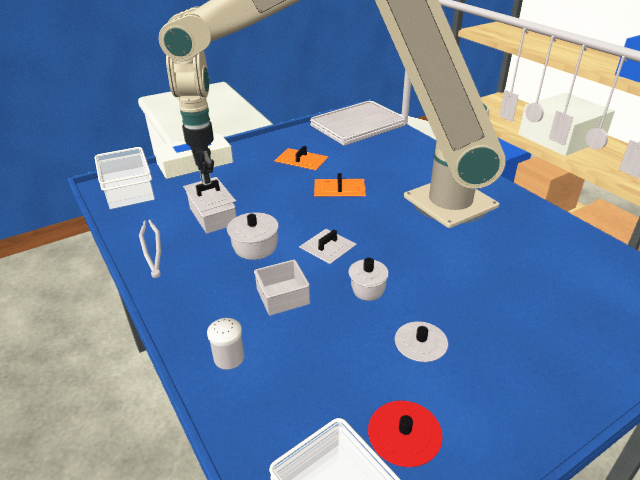

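```bash
python3 -m inch '[{"x":0,"y":0.004,"z":-0.0005,"yaw":0},{"x":0,"y":0.004,"z":-0.0005,"yaw":0},{"x":0,"y":0.002,"z":0,"yaw":0},{"x":0,"y":0.001,"z":0,"yaw":0}]'|sed -n 2,4p; python3 -c "
from h import *
r.snapshot('scene');plan(.6355,-.3195,.075)"
```

```text
eef_pos: [0.634, -0.3192, 0.0784]
ee_rot: [0.492, -0.485, 0.513, -0.51]
contact_force: [0.1, -0.8, -2.5]
t 25.6 p [ 0.6338 -0.3191  0.0781] head -92.6 toolY [ 0.004  0.01  -1.   ] F [ 0.6  0.4 -0.8] w 0.071 q6 [-0.56  2.63]
now: shift tool x,y,z mm [0.3 3.1 1.7]
```

```bash
python3 -m inch '[{"x":0,"y":0.0015,"z":0.001,"yaw":0},{"x":0,"y":0.0015,"z":0,"yaw":0}]'|sed -n 2,4p;  python3 -m inch '[{"x":0,"y":0.0015,"z":0,"yaw":0}]'|sed -n 2,4p;  python3 -m inch '[{"x":0,"y":0.0015,"z":0,"yaw":0}]'|sed -n 2,4p
```

```text
eef_pos: [0.6349, -0.3191, 0.0752]
ee_rot: [0.492, -0.485, 0.513, -0.51]
contact_force: [-1.5, -0.2, -0.2]
eef_pos: [0.635, -0.3192, 0.075]
ee_rot: [0.492, -0.485, 0.513, -0.51]
contact_force: [-3.3, 1.5, 9.5]
eef_pos: [0.635, -0.3192, 0.0751]
ee_rot: [0.492, -0.485, 0.513, -0.51]
contact_force: [-2.1, 1.7, 6.2]
```

```bash
python3 -m inch '[{"x":0,"y":0.0015,"z":0,"yaw":0}]'|sed -n 2,4p;  python3 -m inch '[{"x":0,"y":0.0015,"z":0,"yaw":0}]'|sed -n 2,4p; python3 -c "
from h import *
looklid(15,rad=.11,zlo=-.03);plan()"
```

```text
eef_pos: [0.635, -0.3192, 0.0751]
ee_rot: [0.492, -0.485, 0.512, -0.51]
contact_force: [-2.7, 1.4, 5.3]
eef_pos: [0.635, -0.3192, 0.075]
ee_rot: [0.492, -0.485, 0.512, -0.51]
contact_force: [-2.4, 1.8, 5.4]
scene 994 tcp [ 635.  -319.2   75. ] circ [ 632.7 -318.2] 93.0 rect [array([ 632.5, -318.6]), array([165.1, 102.1]), np.float64(87.1)] plane slope deg [-0.74 -1.8 ] z 62.8
top 112 tcp [ 635.  -319.2   75. ] circ [ 660.1 -254. ] 30.0 rect [array([ 665.1, -245.9]), array([27. , 59.8]), np.float64(58.2)] plane slope deg [-2.09 -3.47] z 68.4
t 26.3 p [ 0.635  -0.3192  0.075 ] head -92.6 toolY [ 0.005  0.008 -1.   ] F [-2.   1.1  6. ] w 0.074 q6 [-0.56  2.63]
now: shift tool x,y,z mm [0. 0. 0.]
```

Contact came at the predicted height (75.1 mm). I'll release and lift away.

```bash
python3 -m inch '[{"x":0,"y":0,"z":0,"yaw":0},{"x":0,"y":0,"z":0,"yaw":0},{"x":0,"y":0,"z":0,"yaw":0},{"x":0,"y":0,"z":0,"yaw":0},{"x":0,"y":0,"z":0,"yaw":0}]' 0 >/dev/null;  python3 -m inch '[{"x":0,"y":-0.01,"z":0,"yaw":0},{"x":0,"y":-0.02,"z":0,"yaw":0},{"x":0,"y":-0.03,"z":0,"yaw":0},{"x":0,"y":-0.02,"z":0,"yaw":0},{"x":0,"y":-0.01,"z":0,"yaw":0}]'>/dev/null; python3 - <<'E'
from h import *
p,d=r.snapshot('scene'); cv2.imwrite(f"pics/scene16.png",p[:,:,::-1])
P=cloud('scene',d)[nonblue(p)&(d>0)]; measure(P,'lid_long',(.633,-.318),zoff=.054)
plan(.434,-.0075,.15,-73.3)
E
```

```text
lid_long  rect 632.3 -318.2 size 166 103 ang 87.3 z 63.4 | handle 633.3 -315.2 size 20 64 ang 86.9 ztop 96.9 n103
t 27.35 p [ 0.635  -0.3202  0.1693] head -92.6 toolY [ 0.005  0.008 -1.   ] F [ 1.  -0.4  1.4] w 0.999 q6 [-0.56  2.62]
now: shift tool x,y,z mm [-303.1   20.7 -215.1]
yaw -0.337 deg -19.3 ; after yaw shift [-357.3   19.3 -102.6]
```

View pics/scene16.png

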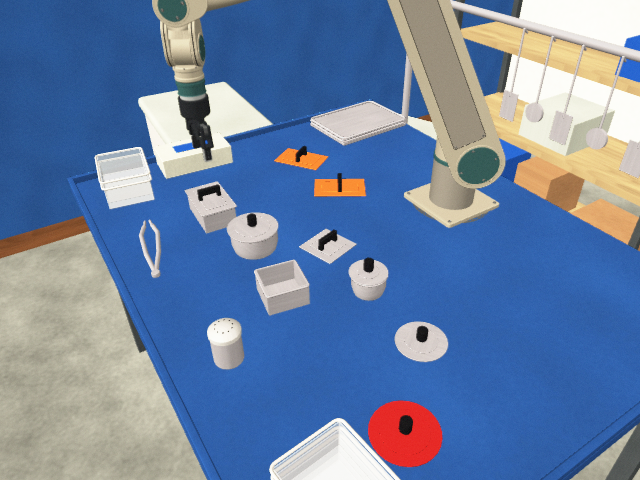

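The long lid is home: plate at 63.4 mm, bar top at 96.9 mm. For the square lid I'll grip at heading -73°. That lid fits its pan at any quarter turn.

```bash
python3 -m inch '[{"x":0,"y":0,"z":0,"yaw":-0.05},{"x":0,"y":0,"z":0,"yaw":-0.1},{"x":0,"y":0,"z":0,"yaw":-0.11},{"x":0,"y":0,"z":0,"yaw":-0.06},{"x":0,"y":0,"z":0,"yaw":-0.017}]' >/dev/null; python3 -c "
from h import *
r.snapshot('top');r.snapshot('top');plan(.434,-.0075,.15,-73.3)"
```

```text
t 27.95 p [ 0.6346 -0.3199  0.1684] head -72.6 toolY [ 0.005  0.008 -1.   ] F [-0.3 -0.1 -0. ] w 1.0 q6 [-0.56  2.28]
now: shift tool x,y,z mm [-358.    20.1  -98.3]
yaw 0.012 deg 0.7 ; after yaw shift [-356.9   18.4 -102.4]
```

```bash
python3 -m inch '[{"x":-0.018,"y":0,"z":-0.005,"yaw":0.01},{"x":-0.036,"y":0,"z":-0.010,"yaw":0},{"x":-0.046,"y":0,"z":-0.013,"yaw":0},{"x":-0.046,"y":0,"z":-0.013,"yaw":0},{"x":-0.046,"y":0,"z":-0.013,"yaw":0},{"x":-0.046,"y":0,"z":-0.013,"yaw":0},{"x":-0.046,"y":0,"z":-0.013,"yaw":0},{"x":-0.040,"y":0,"z":-0.011,"yaw":0},{"x":-0.022,"y":0.01,"z":-0.006,"yaw":0},{"x":-0.010,"y":0.01,"z":-0.003,"yaw":0}]' >/dev/null; python3 -c "
from h import *
r.snapshot('top');r.snapshot('top');plan(.434,-.0075,.1,-73.3)"
```

```text
t 29.05 p [0.4311 0.0006 0.1453] head -74.1 toolY [ 0.007  0.008 -1.   ] F [ 0.1 -0.3  0.4] w 1.001 q6 [-0.16  2.71]
now: shift tool x,y,z mm [ 8.9 45.2  0.2]
yaw -0.014 deg -0.8 ; after yaw shift [ 8.6 45.3  0.4]
```

```bash
python3 -m inch '[{"x":0.004,"y":0.01,"z":0,"yaw":-0.014},{"x":0.004,"y":0.02,"z":0,"yaw":0},{"x":0,"y":0.03,"z":-0.001,"yaw":0},{"x":0,"y":0.025,"z":-0.001,"yaw":0},{"x":0,"y":0.018,"z":0,"yaw":0},{"x":0,"y":0.007,"z":0,"yaw":0},{"x":0,"y":0.002,"z":0,"yaw":0}]' >/dev/null; python3 -c "
from h import *
r.snapshot('top');r.snapshot('top');plan(.434,-.0075,.02,-73.3)"
```

```text
t 29.85 p [ 0.4443 -0.017   0.0301] head -73.7 toolY [ 0.018  0.002 -1.   ] F [ 0.   0.2 -0. ] w 0.996 q6 [-0.19  2.67]
now: shift tool x,y,z mm [-12.   10.   -7.4]
yaw -0.008 deg -0.4 ; after yaw shift [-12.   10.1  -7.1]
```

```bash
python3 -m inch '[{"x":-0.004,"y":0.001,"z":-0.003,"yaw":-0.007},{"x":-0.005,"y":0.003,"z":-0.003,"yaw":0},{"x":-0.003,"y":0.004,"z":-0.001,"yaw":0},{"x":0,"y":0.002,"z":0,"yaw":0}]' >/dev/null; python3 -c "
from h import *
r.snapshot('top');r.snapshot('top');plan(.434,-.0075,.02,-73.3)"
```

```text
t 30.35 p [ 0.437  -0.0076  0.0223] head -73.3 toolY [ 0.024  0.001 -1.   ] F [-0.5  0.1 -0.7] w 0.998 q6 [-0.17  2.68]
now: shift tool x,y,z mm [-1.   2.2 -2.9]
yaw -0.0 deg -0.0 ; after yaw shift [-0.9  2.3 -2.8]
```

```bash
python3 -m inch '[{"x":-0.001,"y":0.002,"z":-0.003,"yaw":0},{"x":0,"y":0,"z":0,"yaw":0}]' >/dev/null; python3 -m inch '[{"x":0,"y":0,"z":0,"yaw":0},{"x":0,"y":0,"z":0,"yaw":0},{"x":0,"y":0,"z":0,"yaw":0},{"x":0,"y":0,"z":0,"yaw":0},{"x":0,"y":0,"z":0,"yaw":0},{"x":0,"y":0,"z":0,"yaw":0},{"x":0,"y":0,"z":0,"yaw":0},{"x":0,"y":0,"z":0,"yaw":0}]' 255; python3 t.py|grep head
```

```text
clock: 31.35
eef_pos: [0.4345, -0.0077, 0.0207]
ee_rot: [0.573, -0.562, 0.415, -0.429]
contact_force: [-0.0, -0.6, 0.0]
gripper_width: 0.083
t 31.35 p [ 0.4345 -0.0077  0.0207] head -73.3 toolY [ 0.025  0.    -1.   ] F [-0.  -0.6  0. ] w 0.083 q6 [-0.17  2.68]
t 31.4 p [ 0.4345 -0.0077  0.0206] head -73.3 toolY [ 0.025  0.    -1.   ] F [-0.3  0.   0.8] w 0.086 q6 [-0.17  2.68]
```

```bash
python3 -m inch '[{"x":0,"y":-0.01,"z":0,"yaw":0},{"x":0,"y":-0.02,"z":0,"yaw":0},{"x":0,"y":-0.033,"z":0,"yaw":0},{"x":0,"y":-0.033,"z":0,"yaw":-0.03},{"x":0,"y":-0.025,"z":0,"yaw":-0.08},{"x":0,"y":-0.015,"z":0,"yaw":-0.13},{"x":0,"y":-0.008,"z":0,"yaw":-0.14},{"x":0,"y":0,"z":0,"yaw":-0.14}]' >/dev/null; python3 -m inch '[{"x":0,"y":-0.002,"z":0,"yaw":-0.14},{"x":0,"y":-0.001,"z":0,"yaw":-0.14},{"x":0,"y":0,"z":0,"yaw":-0.13},{"x":0,"y":0,"z":0,"yaw":-0.09},{"x":0,"y":0,"z":0,"yaw":-0.05}]' >/dev/null;  python3 -c "
from h import *
r.snapshot('top');r.snapshot('top');plan(.6257,.0942,.17,-10)"
```

```text
t 32.8 p [ 0.4262 -0.0071  0.1783] head -9.6 toolY [ 0.023  0.001 -1.   ] F [ 0.5  0.6 -1.5] w 0.089 q6 [-0.17  1.57]
now: shift tool x,y,z mm [179.6  12.9 133.1]
yaw 0.007 deg 0.4 ; after yaw shift [178.9   8.3 134.4]
```

```bash
python3 -m inch '[{"x":0.010,"y":0,"z":0.008,"yaw":0.006},{"x":0.024,"y":0,"z":0.018,"yaw":0},{"x":0.034,"y":0,"z":0.0255,"yaw":0},{"x":0.034,"y":0,"z":0.0255,"yaw":0},{"x":0.034,"y":0,"z":0.0255,"yaw":0},{"x":0.024,"y":0,"z":0.018,"yaw":0},{"x":0.013,"y":0,"z":0.010,"yaw":0},{"x":0.004,"y":0,"z":0.003,"yaw":0}]' >/dev/null; python3 - <<'E'
from h import *
r.snapshot('top');
looklid(17,rad=.09,zlo=-.03)
plan(.6257,.0942,.075,-10)
E
```

```text
scene 1413 tcp [633.4 100.3 181.3] circ [634.7 101.6] 77.6 rect [array([633.9, 101.9]), array([115.8, 110.5]), np.float64(79.3)] plane slope deg [ 1.   -1.08] z 169.9
top 122 tcp [632.2  99.7 181.3] circ [642.9  55.9] 38.6 rect [array([643.3,  47.3]), array([77. , 21.6]), np.float64(2.9)] plane slope deg [-0.19 -0.78] z 169.3
t 33.75 p [0.6322 0.0997 0.1813] head -10.7 toolY [ 0.023  0.001 -1.   ] F [-0.4  0.4 -1.9] w 0.089 q6 [0.06 1.81]
now: shift tool x,y,z mm [ -7.7 106.1  -7.2]
yaw -0.012 deg -0.7 ; after yaw shift [ -5.5 106.3  -6.5]
```

View pics/scene17.png

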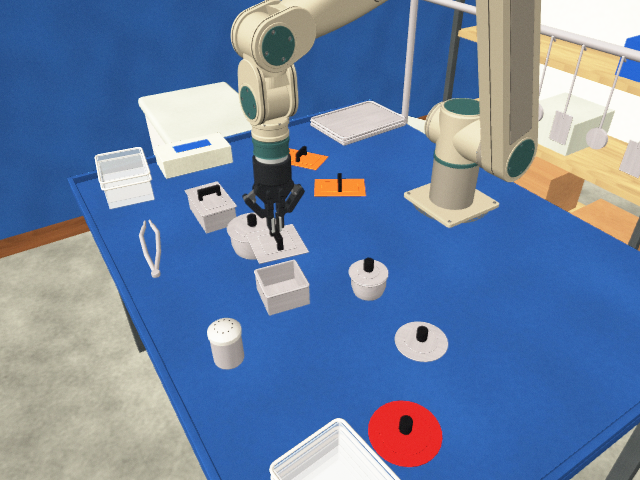

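The square lid hangs at scene pixel (278,243), level and turned to match the pan. I'll lower it and correct the offset on the way.

```bash
python3 -m inch '[{"x":-0.002,"y":0.010,"z":-0.002,"yaw":-0.006},{"x":-0.002,"y":0.020,"z":-0.003,"yaw":-0.006},{"x":-0.002,"y":0.024,"z":-0.003,"yaw":0},{"x":-0.001,"y":0.018,"z":0,"yaw":0},{"x":0,"y":0.009,"z":0,"yaw":0},{"x":0,"y":0.003,"z":0,"yaw":0}]' >/dev/null; python3 - <<'E'
from h import *
r.snapshot('top');
looklid(18,rad=.09,zlo=-.03)
plan(.6257,.0942,.075,-10)
E
```

```text
scene 1333 tcp [619.2  89.6  94.6] circ [616.6  89.3] 77.0 rect [array([617. ,  90.7]), array([113.6, 112. ]), np.float64(78.9)] plane slope deg [ 0.29 -1.37] z 82.4
top 82 tcp [620.4  89.8  95.5] circ [630.   42.3] 35.5 rect [array([630.,  37.]), array([70.9, 17. ]), np.float64(0.2)] plane slope deg [ 0.75 -3.42] z 80.0
t 34.5 p [0.6204 0.0898 0.0955] head -10.2 toolY [ 0.023  0.    -1.   ] F [-0.1  0.5 -1.7] w 0.085 q6 [0.04 1.79]
now: shift tool x,y,z mm [ 4.  20.7  5.2]
yaw -0.003 deg -0.2 ; after yaw shift [ 4.5 20.5  5.3]
```

```bash
python3 -m inch '[{"x":0.002,"y":0,"z":0.002,"yaw":-0.003},{"x":0.003,"y":0.001,"z":0.002,"yaw":-0.003},{"x":0.002,"y":0.003,"z":0.002,"yaw":0},{"x":0,"y":0.003,"z":0,"yaw":0}]' >/dev/null; python3 - <<'E'
from h import *
r.snapshot('top');
looklid(19,rad=.09,zlo=-.03)
plan(.628,.0942,.075,-10)
E
```

```text
scene 1364 tcp [632.1  95.   92. ] circ [631.7  96.3] 75.5 rect [array([631.5,  95.1]), array([115.3, 111.5]), np.float64(79.7)] plane slope deg [ 0.98 -1.71] z 80.8
top 92 tcp [631.9  95.   92. ] circ [641.2  47.4] 38.6 rect [array([641.1,  43.3]), array([17.3, 77.2]), np.float64(89.0)] plane slope deg [1.39 1.62] z 81.5
t 35.05 p [0.6319 0.095  0.092 ] head -9.8 toolY [ 0.029  0.001 -1.   ] F [-0.1  0.  -1.1] w 0.09 q6 [0.05 1.79]
now: shift tool x,y,z mm [-4.2 16.9 -1.5]
yaw 0.003 deg 0.2 ; after yaw shift [-3.7 17.  -1.4]
```

View pics/scene19.png

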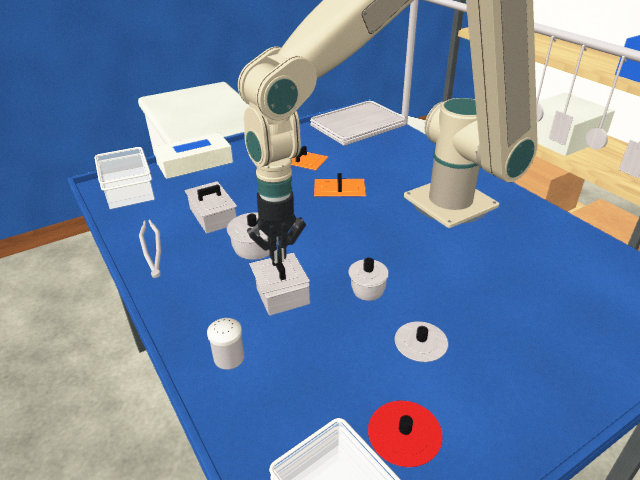

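```bash
python3 -m inch '[{"x":-0.002,"y":0.003,"z":-0.0005,"yaw":0},{"x":-0.002,"y":0.004,"z":-0.0005,"yaw":0},{"x":-0.001,"y":0.003,"z":0,"yaw":0},{"x":0,"y":0.001,"z":0,"yaw":0}]' >/dev/null; python3 - <<'E'
from h import *
r.snapshot('top');
looklid(20,rad=.09,zlo=-.03)
plan(.628,.0942,.075,-10)
E
```

```text
scene 1478 tcp [626.2  94.7  79.8] circ [625.8  95.8] 76.3 rect [array([624.8,  95.2]), array([114.9, 110.9]), np.float64(80.3)] plane slope deg [-0.02 -3.3 ] z 67.6
top 86 tcp [626.5  94.8  80.1] circ [638.3  47.7] 34.6 rect [array([638.3,  42.8]), array([69.2, 17.3]), np.float64(0.5)] plane slope deg [0.4  1.35] z 69.9
t 35.6 p [0.6265 0.0948 0.0801] head -9.8 toolY [ 0.029  0.001 -1.   ] F [-0.4  0.2 -0.8] w 0.087 q6 [0.05 1.79]
now: shift tool x,y,z mm [ 1.4  5.2 -0.3]
yaw 0.003 deg 0.2 ; after yaw shift [ 1.6  5.1 -0.3]
```

Centred to within about 1 mm. I'll lower it the last few millimetres to contact.

```bash
python3 -m inch '[{"x":0.0005,"y":0.002,"z":0,"yaw":0},{"x":0,"y":0.0015,"z":0,"yaw":0}]'|sed -n 2,4p;  python3 -m inch '[{"x":0,"y":0.0015,"z":0,"yaw":0}]'|sed -n 2,4p;  python3 -m inch '[{"x":0,"y":0.0015,"z":0,"yaw":0}]'|sed -n 2,4p
```

```text
eef_pos: [0.6279, 0.0947, 0.0771]
ee_rot: [0.706, -0.703, 0.05, -0.071]
contact_force: [-0.3, -0.6, -1.6]
eef_pos: [0.6282, 0.0946, 0.0757]
ee_rot: [0.706, -0.703, 0.049, -0.071]
contact_force: [0.4, -0.8, -1.9]
eef_pos: [0.6286, 0.0945, 0.0746]
ee_rot: [0.705, -0.703, 0.049, -0.072]
contact_force: [-3.4, -0.3, 9.3]
```

```bash
python3 -m inch '[{"x":0,"y":0.0015,"z":0,"yaw":0}]'|sed -n 2,4p;  python3 -m inch '[{"x":0,"y":0.0015,"z":0,"yaw":0}]'|sed -n 2,4p; python3 -c "
from h import *
plan()"
```

```text
eef_pos: [0.6286, 0.0945, 0.0745]
ee_rot: [0.705, -0.703, 0.049, -0.072]
contact_force: [-5.4, -0.7, 11.7]
eef_pos: [0.6286, 0.0945, 0.0746]
ee_rot: [0.705, -0.703, 0.049, -0.072]
contact_force: [-4.2, -0.3, 7.0]
t 36.2 p [0.6286 0.0945 0.0746] head -9.8 toolY [ 0.032  0.    -0.999] F [-4.2 -0.3  7. ] w 0.086 q6 [0.05 1.79]
now: shift tool x,y,z mm [0. 0. 0.]
```

Contact came at 74.6 mm, against 74.7 mm predicted. I'll release, back off clear of the view and check all four.

```bash
python3 -m inch '[{"x":0,"y":0,"z":0,"yaw":0},{"x":0,"y":0,"z":0,"yaw":0},{"x":0,"y":0,"z":0,"yaw":0},{"x":0,"y":0,"z":0,"yaw":0},{"x":0,"y":0,"z":0,"yaw":0}]' 0 >/dev/null;  python3 -m inch '[{"x":0,"y":-0.01,"z":0,"yaw":0},{"x":0,"y":-0.02,"z":0,"yaw":0},{"x":0,"y":-0.035,"z":0,"yaw":0},{"x":0,"y":-0.035,"z":0,"yaw":0},{"x":0,"y":-0.03,"z":0,"yaw":0},{"x":-0.01,"y":-0.01,"z":0,"yaw":0}]' >/dev/null
python3 -m inch '[{"x":-0.02,"y":0,"z":0,"yaw":0},{"x":-0.035,"y":0,"z":0,"yaw":0},{"x":-0.04,"y":0,"z":0,"yaw":0},{"x":-0.04,"y":0,"z":0,"yaw":0},{"x":-0.035,"y":0,"z":0,"yaw":0},{"x":-0.02,"y":0,"z":0,"yaw":0},{"x":-0.01,"y":0,"z":0,"yaw":0}]' ; python3 - <<'E'
from h import *
for n in('top','scene'):
    p,d=r.snapshot(n); cv2.imwrite(f"pics/{n}21.png",p[:,:,::-1])
    P=cloud(n,d)[nonblue(p)&(d>0)]; print(n)
    for k,c,z in(('lid_rs','pot_rs',.049),('lid_rl','pot_rl',.059),('lid_long','pan_long',.054),('lid_sq','pan_sq',.054),('spare','spare',0)):
        measure(P,k,C0[c],zoff=z)
        X=P[np.hypot(*(P[:,:2]-np.array(C0[c])).T)<R0[k]-.005]; X=X[(X[:,2]-z>.004)&(X[:,2]-z<.016)]
        if len(X)>50:
            A=np.c_[X[:,:2]-X[:,:2].mean(0),np.ones(len(X))]; print('   slope deg',np.degrees(np.linalg.lstsq(A,X[:,2],rcond=None)[0][:2]).round(2))
E
```

```text
clock: 38.0
eef_pos: [0.4044, 0.1309, 0.2112]
ee_rot: [0.705, -0.703, 0.051, -0.071]
contact_force: [0.7, 0.8, 0.4]
gripper_width: 0.997
top
lid_rs    rect 0.0 0.0 size 0 0 ang 0.0 z nan
lid_rl    rect 596.0 -116.8 size 128 132 ang 89.5 z 68.8 | handle 596.0 -116.0 size 22 22 ang 1.2 ztop 104.5 n55
   slope deg [-0.05  0.09]
lid_long  rect 632.2 -317.8 size 158 104 ang 87.4 z 63.7 | handle 631.3 -317.7 size 14 63 ang 87.2 ztop 98.7 n102
   slope deg [-0.09  0.04]
lid_sq    rect 625.8 96.1 size 110 111 ang 80.2 z 63.3 | handle 626.6 96.1 size 63 14 ang 78.7 ztop 98.9 n104
   slope deg [-0.2   0.35]
spare     rect 447.4 387.5 size 110 111 ang 88.6 z 9.5 | handle 447.0 387.2 size 21 23 ang 2.3 ztop 45.3 n58
   slope deg [-0.14 -0.1 ]
scene
lid_rs    rect 443.9 187.8 size 92 90 ang 56.5 z 58.3 | handle 444.2 188.5 size 21 23 ang 24.9 ztop 93.3 n71
   slope deg [-0.17 -0.52]
lid_rl    rect 597.3 -114.9 size 135 130 ang 62.1 z 68.7 | handle 598.0 -113.9 size 24 22 ang 49.6 ztop 103.5 n53
   slope deg [-0.18 -0.18]
lid_long  rect 632.4 -318.3 size 163 103 ang 87.3 z 63.5 | handle 633.1 -316.0 size 62 18 ang 1.1 ztop 96.9 n102
   slope deg [-0.32  0.02]
lid_sq    rect 627.0 96.6 size 112 110 ang 80.4 z 63.4 | handle 627.4 98.6 size 60 13 ang 80.4 ztop 98.0 n107
   slope deg [-0.04 -0.11]
spare     rect 447.5 388.2 size 115 111 ang 51.6 z 9.6 | handle 448.5 388.1 size 23 22 ang 19.2 ztop 44.3 n93
   slope deg [0.05 0.01]
  return _methods._mean(a, axis=axis, dtype=dtype,
  ret = ret.dtype.type(ret / rcount)
```

View pics/scene21.png

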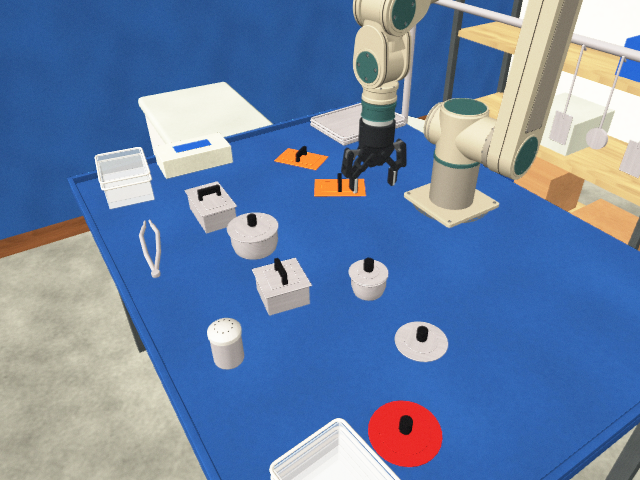

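View pics/top21.png

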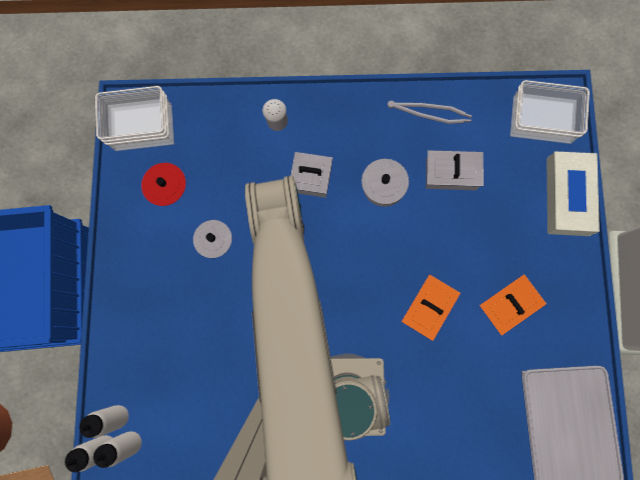

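```bash
python3 -c "
from station import r
print(r.sign_off(), r.read_state()['clock'])"
```

```text
the job is handed in; nothing more can be done
the job is handed in; nothing more can be done
```

All four pots and pans now have their own lids, and the job is handed in. The last clock reading was about 38 s of the 104 s allowed. Each lid was lowered to light contact (readings peaked around 16 N) before I opened the gripper.

**Last checks (both cameras, arm clear of everything):**
- **Fit:** all four lids lie flat to about 0.5°. Their plates measured 58.3, 68.7, 63.5 and 63.4 mm high (small, large, long, square). Each is about 1 mm under the expected height, the same offset seen for the lids lying on the counter.
- **Centring:** the lids sit within about 3 mm of the pot and pan centres I first measured. The square lid sits a quarter turn round from the nearest way it could go on, which makes no difference to the fit.
- **Left alone:** the spare lid is where it was, within about 1 mm. I never moved the red and orange look-alikes, and they look unmoved in the last pictures.

**What was less certain:**
- **Small pot:** the arm hid it from the top camera, so its final check rests on the scene camera only.
- **Camera disagreement:** the two views differ by up to 2 mm on the large lid's centre.
- **Tool lean:** the tool built up a lean of up to about 3.7° during fast moves. I worked that out before gripping the large lid, then levelled that lid again before setting it down.

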